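# Lift the coarse gear off the wash tray with a spatula and rack it to dry

### The arm

A 7-joint arm with a two-finger parallel gripper is mounted at the origin on a cart in front of the work surface, level with it; the furniture and walls round the work are solid. World frame = base frame: x ahead of the robot, y to its left, z up, the work surface at z = 0. Lengths are in mm, angles in rad, forces in N, time in s.
With the tool pointing down it reaches from about 350 to 900 mm from the base axis. Payload 7.2 kg.
Tool frame: the origin (TCP) lies between the finger pads; the fingertips stand 14 mm ahead of it and the grasp point (between the pads) lies 5 mm behind it; z points along the fingers, x is the direction in which the jaws open and shut, and the axes are right-handed (so a half turn about z gives the same grasp; the last joint's range is limited). The gripper opens to 88 mm and grips with 3 to 60 N. Pads are 20 mm wide; open, the fingers measure 115 mm over their backs; the gripper's body (75 mm by 178 mm) begins 61 mm behind the grasp point.
Start: joints at [1.175, 0.411, -0.013, 1.596, 0.006, 1.134, -0.082], TCP at [201.214, -591.728, 236.653] pointing down, gripper open.
Joint ranges: [-2.95, 2.95], [-0.29, 1.99], [-1.47, 1.44], [0.14, 2.54], [-1.03, 4.17], [0.13, 1.85], [-2.86, 2.86]. Speed limits (rad/s): [2.39, 2.39, 3.01, 3.01, 3.14, 3.14, 3.14].

### API

Orientations are given as a rotation vector (axis times angle).
In Python, from station import ctrl, vision, find_in, landmark_of gives the robot as it stands. The module is installed in compiled form; this text tells all that it offers.
- The arm moves only by the tool jog_arm, never from a script. Its argument "rows" is a list of rows, each an object with "claw": the closure, from 0 (fully open) to 1 (shut); "xyz": the shift along the tool's x, y, z in mm, a list of three; "rot": the turn, a rotation vector about the tool's x, y, z in rad, a list of three. In form: [{"claw": claw, "xyz": [tx, ty, tz], "rot": [ax, ay, az]}, ...]. A call has 1 to 10 rows; each row shifts and turns the commanded pose from where the row before left it, along the tool's axes as they then stand; what a row does not reach is not made up. A row lasts 1/12 s, in which the tool goes at most 41.7 mm and 7.16 degrees, less where a joint would pass 70% of its speed; a pose out of reach is approached as far as the arm can. A call is refused whole if a number of a shift passes 41.7 or a number of a turn 0.125, either way. A call with a gripper value outside its range is refused whole. The fingers move at their own pace and stop on an object; the grip force is fixed at half the most. Time passes only in rows, so rows that do not move let the fingers close. It gives the time, the measured TCP pose, the force and the opening at its end, in the units of the state.
- ctrl.read_state(): the state, without advancing time (a new reading comes with each control period).
- vision.snapshot(name): name is "scene" or "top" or "wrist"; returns (picture, depth): 480x640x3 uint8, red, green, blue; 480x640 float32, mm along the optical axis (not along the pixel's ray), 0 where there is no reading.
- vision.camera_model(name): a dict with "fx", "fy", "cx", "cy" (pixels), "view" (4x4, takes a point from world to camera coordinates); the wrist camera has in their place "mount" (4x4, takes a point from camera to tool coordinates, whose origin is the TCP and whose axes are the tool frame's). Camera axes: x right, y up, looking along -z (the intrinsics and any distortion apply to the point x, -y, -z); pixel columns grow to the right and rows downward; lengths in mm; the calibration is good to about 2 mm. A picture is of the moment at which its call begins: read the wrist's pose just before it. camera_model takes no time and is no camera call.
- ctrl.hand_in(): hands the job in, once; it reports no verdict.
Trained networks look in the newest picture that a camera, given by its name, has taken for a name from the list of things; names that differ only in an ending like _2 or _b are one class to them, and where a whole thing is asked for, a point or a joint stands for the part that bears it (a point fixed in the world has none). Each returns a list of dicts, best first, with "confidence" (0 to 1); they miss things now and then, are a little off and sometimes report something else, mostly with a low value. They report only what shows in the picture. A call takes as long as a camera call. They do not tell look-alikes from the thing itself.
- find_in(camera, label): "pixel" ([row, column] in pixels, amid what is visible of it).
- landmark_of(camera, label): "pixel" ([row, column] in pixels: a listed point, or the origin of a listed thing).
The state is a dict: "time": time; "q": joint angles; "qd": joint speeds; "joint_torque": joint torques, N m; "ee_pos": TCP position; "tcp_rot": TCP orientation; "wrist_force": force on the tool from outside, world axes, zero at the start; "torque": the same for the moment, N m; "grip_width": finger opening in mm.
Only numpy, scipy, OpenCV 4.12 (cv2) and the standard library are available. Lean on these libraries where they do the work, as an engineer would, in place of code of your own. Each camera call takes 0.05 s, during which the arm holds its last target.

### The job

Use the spatula to lift the coarse-toothed gear (18 big teeth) off the blue wash tray: slide the blade under it against the tray's stop rail and carry it on the blade to the sloping drying rack, then tip it off so that it lies flat on the rack's bed against the sill at the foot. The gears are freshly washed, so do not touch them with the fingers, and leave the fine-toothed gear and the other things alone. Finally lay the spatula down flat on the bench, clear of the tray and the rack.

Things in the scene. Friction and masses are not known exactly. Their poses are not given: they have to be found in the camera images.
- gear_coarse: White acetal spur gear, 18 big teeth, brass bush, lying flat on the tray: 100 mm outside diameter, 8 mm thick, 20 mm bore, outer edges bevelled 4 mm in by 2.5 mm high above and below, 0.06 to 0.11 kg, slippery (friction 0.3 to 0.5). Too wide for the gripper. Origin at the centre of its underside, z along its axis, up.
- gear_coarse_center (a point): Centre of the coarse gear, on its axis, half-way up (4 mm above the underside).
- gear_fine: White acetal gear with 38 fine teeth, otherwise the same size (100 mm diameter, 8 mm thick), also on the tray; the two may stand either way round, 130 mm apart along the rail. Origin at the centre of its underside.
- tray: Fixed blue flat plate, 6 mm thick, 280 mm along its own y; own x from -100 mm (open front edge, where the blade enters) to +85 mm. Along its far edge a steel stop rail stands 16 mm above the plate, its face toward the gears at own x = +75 mm. Origin at bench level; x from the open front toward the rail, y along the rail, z up. The gears lie 0 to 20 mm short of the rail.
- spatula: Loose spatula, 0.16 kg, lying blade-down on the bench. Steel blade 70 mm wide, 105 mm long, 2 mm thick, the front 23 mm thinning to 0.5 mm. A cranked neck carries an orange grip, parallel to the blade, flat-sided: 16 mm wide (own y), 22 mm high, 90 mm long (own x -100 to -10 mm). Origin: middle of the blade's rear edge, underside; x toward the tip, y across, z up from the blade.
- spatula_grip (a point): Centre of the spatula's orange grip (own x = -55 mm, 45 mm above the blade's underside): pinch it here across its 16 mm width from above.
- spatula_tip (a point): Middle of the blade's front edge on its underside (own x = +105 mm of the spatula).
- rack: Fixed drying rack: bare metal bed, 126 mm wide, only 90 mm long, sloping down toward the rack's own +x at 38 degrees, with dark 18 mm high cheeks at the sides and a 48 mm high sill plate square to the bed across its foot. Origin at bench level; x horizontal in the downhill direction, y across, z up. The bed meets the sill at own (x, z) = (55, 22) mm; its upper edge is at (-16, 77) mm.
- rack_seat (a point): Where the gear's centre (half-way up its thickness) must come to rest on the rack: 50 mm up the slope from the sill and 4 mm off the bed.
- grease_pot: Bystander: white and blue grease pot, 61 mm diameter, 61 mm high, standing; origin at the centre of its underside.
- ptfe_tape: Bystander: white tape roll with a blue core, 52 mm diameter, 16 mm high, lying flat; origin at the centre of its underside.
There are look-alikes about, which are no part of the job. Leave any pink look-alike of the gear_coarse alone.

How it is judged:
By the outcome, as a careful person would: the job done as asked, in the order asked, and still so for the second after the job is handed in, with the robot touching nothing.
It also fails if it takes over 72 s, if anything falls off the work surface, if the arm or the gripper's body presses on something with over 40 N, if the wrist force passes 120 N, or if a joint passes its speed limit or range.

## Working session

There is one attempt and no reset: what is moved stays moved. The work goes in short steps, Python scripts to look and compute and a tool call to move; the robot and the scene stay as the last step left them, time stands still between calls to the robot, and variables do not carry over. Pictures are saved under pics/ and viewed, and the job is handed in when it is done.

Besides the shell and the picture viewer there is one more tool, called after "Request:" as a command line: name --argument value ..., lists and objects as JSON in quotes. jog_arm: Moves the arm, as the interface text tells. Its arguments: {"type":"object","properties":{"rows":{"type":"array","items":{"type":"object","properties":{"claw":{"type":"number"},"xyz":{"type":"array","items":{"type":"number"}},"rot":{"type":"array","items":{"type":"number"}}}}}},"required":["rows"]}

```bash
mkdir -p pics; ls
cat > h.py <<'E'
import numpy as np, cv2
from station import ctrl, vision, find_in, landmark_of
from scipy.spatial.transform import Rotation as R
def world(cam,px,depth=None,z=None,st=None):
    m=vision.camera_model(cam); r,c=px
    if cam=='wrist':
        T=np.eye(4);T[:3,:3]=R.from_rotvec(st['tcp_rot']).as_matrix();T[:3,3]=st['ee_pos'];C=T@np.array(m['mount'])
    else: C=np.linalg.inv(np.array(m['view']))
    d=np.array([(c-m['cx'])/m['fx'],-(r-m['cy'])/m['fy'],-1.])
    if depth is not None: return (C@np.r_[d*depth,1])[:3]
    o=C[:3,3];dd=C[:3,:3]@d
    return o+dd*(z-o[2])/dd[2]
def save(n,im): cv2.imwrite('pics/'+n,im[:,:,::-1])
E
python3 - <<'E'
from h import *
print(ctrl.read_state())
for c in ('top','scene'):
    im,d=vision.snapshot(c); save(c+'0.png',im); np.save(c+'0.npy',d); np.save(c+'0im.npy',im)
    print(c,{k:v for k,v in vision.camera_model(c).items()})
    for l in ['gear_coarse','gear_fine','spatula_grip','spatula_tip','spatula','tray','rack','rack_seat','grease_pot','ptfe_tape']:
        print(l,[(np.round(x['pixel']).tolist(),round(x['confidence'],2)) for x in landmark_of(c,l)[:4]])
E
```

```text
pics
{'time': 0.0, 'q': array([ 1.17480626,  0.41191862, -0.01271387,  1.59702391,  0.00555829,
        1.13428343, -0.08220682]), 'qd': array([-0.00079349, -0.00020091, -0.00068457,  0.00089439,  0.0003328 ,
       -0.00121921, -0.00098527]), 'joint_torque': array([ 7.18214437e-05, -5.87955093e+01,  6.41785227e-01, -2.91081870e+01,
       -5.37708204e-02,  1.83364347e-02,  2.06391092e-04]), 'ee_pos': array([ 201.04303604, -591.28312917,  235.80560795]), 'tcp_rot': array([-2.55342233e+00,  1.82870834e+00,  2.10693638e-03]), 'wrist_force': array([ 0.07158313, -0.23733773,  0.30903908]), 'torque': array([-0.00012649, -0.01967981,  0.04273099]), 'grip_width': 87.60928105514023}
top {'fx': 606.1881551488958, 'fy': 606.1881551488958, 'cx': 313.16432541971244, 'cy': 235.2747266728113, 'view': array([[-1.23931302e-02, -9.98137028e-01,  5.97401351e-02,
         1.01152891e+02],
       [ 9.94076750e-01, -5.84744284e-03,  1.08522912e-01,
        -5.50973174e+02],
       [-1.07971410e-01,  6.07312179e-02,  9.92297281e-01,
        -1.50692257e+03],
       [ 0.00000000e+00,  0.00000000e+00,  0.00
[... 801 characters left out ...]
4.56432605e-01,  6.49985766e-01,  6.07608247e-01,
        -1.46575901e+03],
       [ 0.00000000e+00,  0.00000000e+00,  0.00000000e+00,
         1.00000000e+00]])}
gear_coarse [([280.0, 262.0], 0.77), ([335.0, 242.0], 0.77), ([315.0, 202.0], 0.58), ([292.0, 282.0], 0.25)]
gear_fine [([302.0, 290.0], 0.75)]
spatula_grip [([217.0, 341.0], 0.78), ([281.0, 264.0], 0.55)]
spatula_tip [([253.0, 316.0], 0.61)]
spatula [([234.0, 329.0], 0.89), ([304.0, 288.0], 0.28)]
tray [([294.0, 282.0], 0.91)]
rack [([200.0, 356.0], 0.83), ([216.0, 342.0], 0.52)]
rack_seat [([188.0, 354.0], 0.94), ([301.0, 291.0], 0.47)]
grease_pot [([214.0, 422.0], 0.84)]
ptfe_tape [([220.0, 303.0], 0.49), ([187.0, 350.0], 0.33)]
```

View pics/top0.png

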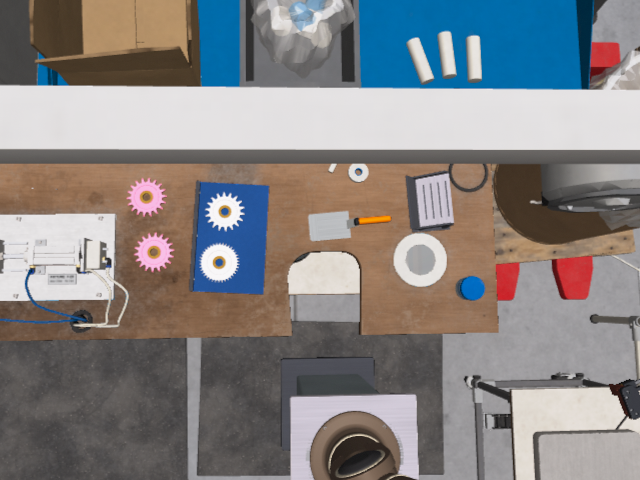

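View pics/scene0.png

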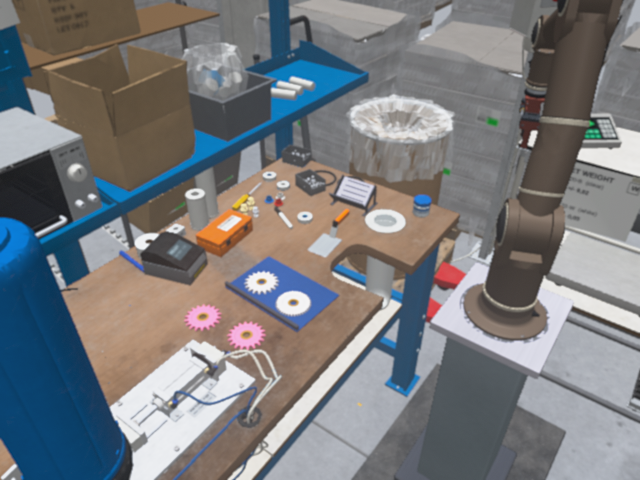

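Run:
```python
from h import *
a=np.load('top0im.npy')[150:330,110:510]
save('crop1.png',cv2.resize(a,None,fx=2,fy=2,interpolation=3)[:, :])
a=np.load('top0im.npy')[165:305,120:290]
save('crop2.png',cv2.resize(a,None,fx=4,fy=4,interpolation=3))
```

```text
(no output)
```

View pics/crop1.png

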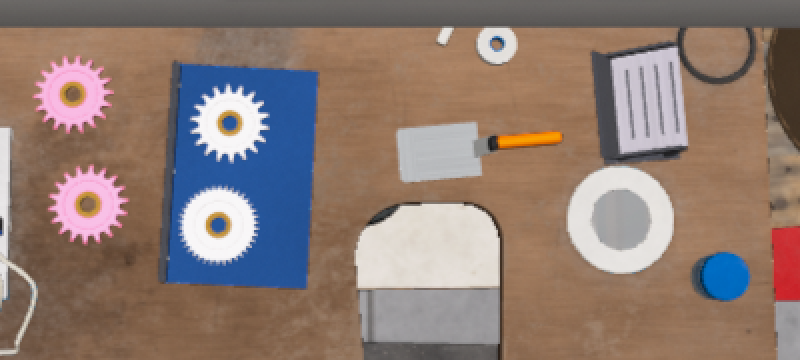

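View pics/crop2.png

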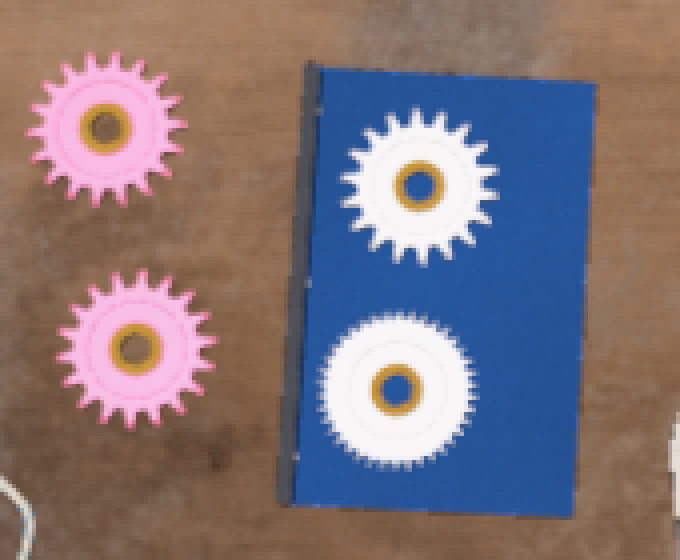

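The scene has four gear candidates. In the top picture the pink ones at (197,148) and (253,155) are look-alikes on the bench. On the tray, (212,225) has 18 big teeth and (262,220) has fine teeth. The target is the white gear at (212,225): the crop shows coarse teeth and a brass bush, and it lies on the blue tray, at the end away from the robot. Next I'll measure.

Run:
```python
from h import *
d=np.load('top0.npy'); im=np.load('top0im.npy')
hsv=cv2.cvtColor(im,cv2.COLOR_RGB2HSV)
def W(r,c): return world('top',(r,c),depth=d[int(r),int(c)])
# tray
m=((hsv[...,0]>105)&(hsv[...,0]<125)&(hsv[...,1]>150)&(hsv[...,2]>60)).astype(np.uint8)
m[:165]=0;m[310:]=0;m[:,:185]=0;m[:,280:]=0
ys,xs=np.nonzero(m); rect=cv2.minAreaRect(np.c_[xs,ys].astype(np.float32)); b=cv2.boxPoints(rect)
print('tray box'); 
for p in b: print(p, world('top',(p[1],p[0]),z=6).round(1))
# gears
for nm,(r,c) in dict(coarse=(212,225),fine=(262,220)).items():
    g=((hsv[...,1]<40)&(hsv[...,2]>180)).astype(np.uint8); k=np.zeros_like(g);k[r-22:r+23,c-23:c+24]=1;g*=k
    ys,xs=np.nonzero(g); (cx,cy),rad=cv2.minEnclosingCircle(np.c_[xs,ys].astype(np.float32))
    e=world('top',(cy,cx),z=12); print(nm,(cy,cx,rad),e.round(1),W(r,c-9)[2])
# spatula grip
o=((hsv[...,0]>5)&(hsv[...,0]<20)&(hsv[...,1]>220)&(hsv[...,2]>200)).astype(np.uint8);o[:165]=0;o[300:]=0;o[:,:340]=0;o[:,400:]=0
ys,xs=np.nonzero(o); rect=cv2.minAreaRect(np.c_[xs,ys].astype(np.float32));print('grip',rect, world('top',(rect[0][1],rect[0][0]),z=56).round(1),'medz',np.median([W(r,c)[2] for r,c in zip(ys,xs)]))
vx=cv2.fitLine(np.c_[xs,ys].astype(np.float32),cv2.DIST_L2,0,.01,.01).ravel();print(vx)
a=world('top',(vx[3]-30*vx[1],vx[2]-30*vx[0]),z=56);bb=world('top',(vx[3]+30*vx[1],vx[2]+30*vx[0]),z=56);print('dir',(a-bb)/np.linalg.norm(a-bb))
print('tip net',world('top',(226,310),z=0),'orig',world('top',(225,350),z=0), 'grip net',world('top',(219,371),z=45))
# depth map around rack
for r in range(170,236,5): print(r,[tuple(W(r,c).round().astype(int)) for c in range(404,460,7)])
print('shelf',[W(r,300).round() for r in (90,110,130,150,158)], W(50,450).round())
```

```text
tray box
[192.71823 290.35358] [416.9 399.4   6. ]
[198.43646 181.70717] [693.9 387.4   6. ]
[267.8757  185.36188] [684.2 210.1   6. ]
[262.15747 294.0083 ] [405.7 225.7   6. ]
coarse (211.38253784179688, 224.73184204101562, 19.29906463623047) [616.  319.8  12. ] 11.997777115044983
fine (262.2875061035156, 219.27749633789062, 19.162416458129883) [486.4 333.   12. ] 18.002076669860116
grip ((374.5205078125, 219.22544860839844), (5.251072406768799, 31.234830856323242), 84.80557250976562) [588.2 -56.6  56. ] medz 56.129011359659216
[ 9.9611944e-01 -8.8011585e-02  3.7445181e+02  2.1919879e+02]
dir [-0.08368097  0.9964926   0.        ]
tip net [578.91791925 102.3289621    0.        ] orig [581.01297091  -1.43745533   0.        ] grip net [590.34767506 -49.44844291  45.        ]
170 [(np.int64(725), np.int64(-146), np.int64(3)), (np.int64(726), np.int64(-165), np.int64(1)), (np.int64(725), np.int64(-184), np.int64(3)), (np.int64(726), np.int64(-203), np.int64(0)), (np.int64(726), np.int64(-222), np.int64(-1)), (np.int64(724), np.int64(-237), np.int64(11)), (np.int64(727), np.int64(-260), n
[... 4458 characters left out ...]
p.int64(3)), (np.int64(567), np.int64(-234), np.int64(1)), (np.int64(566), np.int64(-252), np.int64(4)), (np.int64(566), np.int64(-269), np.int64(8))]
235 [(np.int64(554), np.int64(-142), np.int64(2)), (np.int64(554), np.int64(-160), np.int64(3)), (np.int64(553), np.int64(-178), np.int64(4)), (np.int64(553), np.int64(-195), np.int64(9)), (np.int64(553), np.int64(-215), np.int64(4)), (np.int64(553), np.int64(-233), np.int64(4)), (np.int64(553), np.int64(-253), np.int64(1)), (np.int64(553), np.int64(-270), np.int64(4))]
shelf [array([ 518.,  174., 1181.]), array([ 504.,  174., 1184.]), array([ 492.,  174., 1182.]), array([ 479.,  174., 1181.]), array([ 480.,  173., 1160.])] [ 880. -158.  408.]
```

Run:
```python
from h import *
a=np.load('top0im.npy')[155:245,295:465]
save('crop3.png',cv2.resize(a,None,fx=4.5,fy=4.5,interpolation=3))
a=np.load('scene0im.npy')[160:280,280:440]
save('crop4.png',cv2.resize(a,None,fx=5,fy=5,interpolation=3))
```

```text
(no output)
```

View pics/crop3.png

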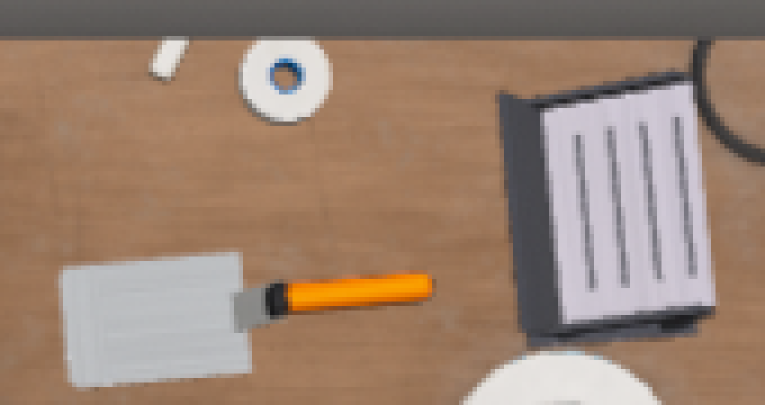

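View pics/crop4.png

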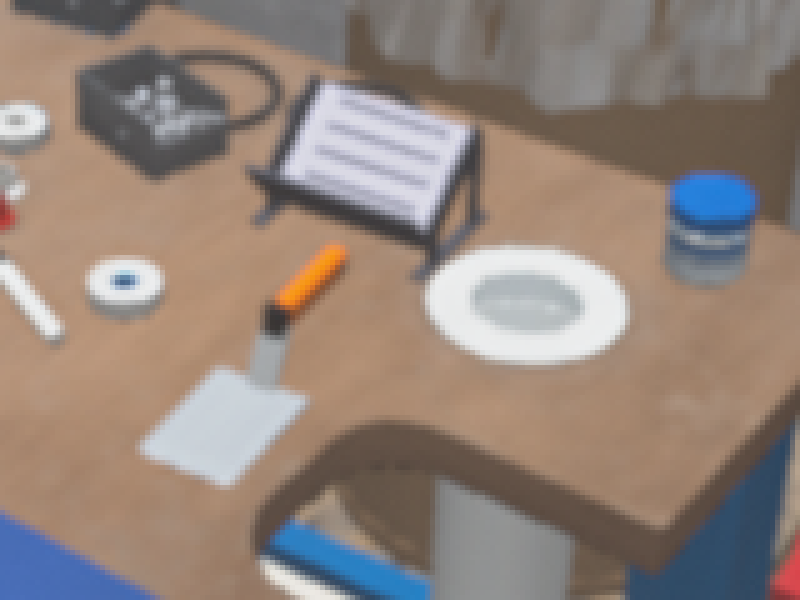

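```bash
cat >> h.py <<'E'
import json
def tooldown(ang,tilt=0.):
    """tool x at world angle ang (rad), z down; tilt>0: nose(+y side) down about tool x"""
    x=np.array([np.cos(ang),np.sin(ang),0]);z=np.array([0,0,-1.]);y=np.cross(z,x)
    return R.from_rotvec(-tilt*x)*R.from_matrix(np.c_[x,y,z])
def plan(p0,R0,p1,R1,n,claw):
    p0=np.array(p0,float);p1=np.array(p1,float);rel=(R0.inv()*R1).as_rotvec();out=[]
    P,Q=p0,R0
    for i in range(1,n+1):
        t=i/n; Pt=p0+(p1-p0)*t; Qt=R0*R.from_rotvec(rel*t)
        s=np.round(Q.inv().apply(Pt-P),1); w=np.round((Q.inv()*Qt).as_rotvec(),4)
        out.append(dict(claw=claw,xyz=s.tolist(),rot=w.tolist())); P=P+Q.apply(s);Q=Q*R.from_rotvec(w)
    print(json.dumps(out),'\nend',P.round(1),Q.as_rotvec().round(4)); return P,Q
E
python3 - <<'E'
from h import *
d=np.load('top0.npy'); im=np.load('top0im.npy')
m=vision.camera_model('wrist'); print(m)
# rack bed plane
pts=np.array([world('top',(r,c),depth=d[r,c]) for r in range(182,220) for c in range(422,448)])
pts=pts[(pts[:,2]>22)&(pts[:,2]<80)]
A=np.c_[pts[:,:2],np.ones(len(pts))];k=np.linalg.lstsq(A,pts[:,2],rcond=None)[0];
res=pts[:,2]-A@k;g=abs(res)<10;k=np.linalg.lstsq(A[g],pts[g,2],rcond=None)[0]
print('plane',k,'slope',np.degrees(np.arctan(np.hypot(*k[:2]))),'downhill',-k[:2]/np.hypot(*k[:2]))
s=ctrl.read_state();print(R.from_rotvec(s['tcp_rot']).as_matrix().round(3))
p,q=plan(s['ee_pos'],R.from_rotvec(s['tcp_rot']),[560,-330,330],tooldown(-0.5),10,0)
p,q=plan(p,q,[600,-210,380],tooldown(0.1),6,0)
E
```

```text
{'fx': 402.1321387914109, 'fy': 402.1321387914109, 'cx': 319.2407271622888, 'cy': 240.28803671101082, 'mount': array([[ 9.99999674e-01, -4.05369729e-04, -6.99015103e-04,
        -7.30227112e-01],
       [-5.69364026e-04, -9.67319701e-01, -2.53559207e-01,
        -6.86261628e+01],
       [-5.73385853e-04,  2.53559522e-01, -9.67319616e-01,
        -1.47106840e+02],
       [ 0.00000000e+00,  0.00000000e+00,  0.00000000e+00,
         1.00000000e+00]])}
plane [ 5.22121593e-02 -7.69090063e-01 -1.43891794e+02] slope 37.62720356800336 downhill [-0.06773232  0.99770353]
[[ 0.322 -0.947 -0.   ]
 [-0.947 -0.322  0.   ]
 [-0.     0.    -1.   ]]
[{"claw": 0, "xyz": [-13.2, -42.4, -9.3], "rot": [0.0, 0.0, -0.0743]}, {"claw": 0, "xyz": [-10.1, -43.3, -9.4], "rot": [0.0, 0.0, -0.0743]}, {"claw": 0, "xyz": [-6.8, -43.8, -9.3], "rot": [0.0, 0.0, -0.0743]}, {"claw": 0, "xyz": [-3.5, -44.3, -9.3], "rot": [0.0, 0.0, -0.0743]}, {"claw": 0, "xyz": [-0.2, -44.4, -9.4], "rot": [0.0, 0.0, -0.0743]}, {"claw": 0, "xyz": [3.0, -44.3, -9.3], "rot": [0.0, 0.0, -0.0743]}, {"claw": 0, "xyz": [6.4, -44.0, -9.3], "rot": [0.0, 0.0, -0.0743]}, {"claw": 0, "xyz": [9.6, -43.3, -9.4], "rot": [0.0, 0.0, -0.0743]}, {"claw": 0, "xyz": [12.7, -42.6, -9.3], "rot": [0.0, 0.0, -0.0744]}, {"claw": 0, "xyz": [16.0, -41.4, -9.3], "rot": [0.0, 0.0, -0.0743]}] 
end [ 560.  -330.1  330. ] [-3.0439  0.7772  0.    ]
[{"claw": 0, "xyz": [-3.7, -20.8, -8.3], "rot": [-0.0, 0.0, -0.1]}, {"claw": 0, "xyz": [-1.7, -21.0, -8.4], "rot": [-0.0, 0.0, -0.1]}, {"claw": 0, "xyz": [0.4, -21.1, -8.3], "rot": [-0.0, 0.0, -0.1]}, {"claw": 0, "xyz": [2.6, -20.9, -8.4], "rot": [-0.0, 0.0, -0.1]}, {"claw": 0, "xyz": [4.6, -20.6, -8.3], "rot": [-0.0, 0.0, -0.1]}, {"claw": 0, "xyz": [6.7, -20.0, -8.3], "rot": [-0.0, 0.0, -0.1]}] 
end [ 600. -210.  380.] [-3.1377 -0.1571  0.    ]
```

Request:
jog_arm --rows '[{"claw": 0,"xyz": [-12,-36,-9],"rot": [0,0,-0.06]},{"claw": 0,"xyz": [-10,-36,-9],"rot": [0,0,-0.06]},{"claw": 0,"xyz": [-8,-36,-9],"rot": [0,0,-0.06]},{"claw": 0,"xyz": [-5,-37,-9],"rot": [0,0,-0.06]},{"claw": 0,"xyz": [-3,-37,-9],"rot": [0,0,-0.06]},{"claw": 0,"xyz": [0,-37,-9],"rot": [0,0,-0.06]},{"claw": 0,"xyz": [3,-37,-9],"rot": [0,0,-0.06]},{"claw": 0,"xyz": [5,-37,-9],"rot": [0,0,-0.06]},{"claw": 0,"xyz": [8,-36,-9],"rot": [0,0,-0.06]},{"claw": 0,"xyz": [10,-36,-9],"rot": [0,0,-0.06]}]'

```text
time: 1.93
ee_pos: [503.2, -371.3, 327.4]
tcp_rot: [2.982, -0.989, 0.001]
wrist_force: [0.8, 0.1, -0.2]
grip_width: 87.6
```

Run:
```python
from h import *
s=ctrl.read_state();print(s['time'],s['ee_pos'],s['q'].round(2))
p,q=plan(s['ee_pos'],R.from_rotvec(s['tcp_rot']),[600,-210,380],tooldown(0.1),10,0)
```

```text
1.9333 [ 503.16870594 -371.32592597  327.41151472] [ 0.74  0.37 -0.26  1.45  0.1   1.33 -0.16]
[{"claw": 0, "xyz": [-1.9, -18.7, -5.3], "rot": [0.0, -0.0, -0.074]}, {"claw": 0, "xyz": [-0.5, -18.8, -5.2], "rot": [0.0001, -0.0001, -0.0741]}, {"claw": 0, "xyz": [1.0, -18.8, -5.3], "rot": [0.0, -0.0, -0.074]}, {"claw": 0, "xyz": [2.3, -18.7, -5.3], "rot": [0.0001, -0.0001, -0.074]}, {"claw": 0, "xyz": [3.6, -18.4, -5.2], "rot": [0.0, -0.0, -0.0741]}, {"claw": 0, "xyz": [5.1, -18.2, -5.3], "rot": [0.0001, -0.0001, -0.074]}, {"claw": 0, "xyz": [6.3, -17.7, -5.2], "rot": [-0.0, -0.0001, -0.0741]}, {"claw": 0, "xyz": [7.7, -17.2, -5.3], "rot": [0.0, -0.0, -0.074]}, {"claw": 0, "xyz": [8.9, -16.6, -5.2], "rot": [0.0001, -0.0, -0.074]}, {"claw": 0, "xyz": [10.1, -15.8, -5.3], "rot": [0.0, -0.0001, -0.0741]}] 
end [ 600. -210.  380.] [3.1376 0.1571 0.    ]
```

Request:
jog_arm --rows '[{"claw": 0,"xyz": [-2,-23,-6],"rot": [0,0,-0.093]},{"claw": 0,"xyz": [0,-23,-6],"rot": [0,0,-0.093]},{"claw": 0,"xyz": [3,-23,-6],"rot": [0,0,-0.093]},{"claw": 0,"xyz": [5,-23,-6],"rot": [0,0,-0.093]},{"claw": 0,"xyz": [7,-23,-6],"rot": [0,0,-0.093]},{"claw": 0,"xyz": [9,-22,-6],"rot": [0,0,-0.093]},{"claw": 0,"xyz": [10,-21,-7],"rot": [0,0,-0.092]},{"claw": 0,"xyz": [12,-20,-7],"rot": [0,0,-0.092]},{"claw": 0,"xyz": [0,0,0],"rot": [0,0,0]},{"claw": 0,"xyz": [0,0,0],"rot": [0,0,0]}]'

```text
time: 2.77
ee_pos: [601.8, -212.2, 376.9]
tcp_rot: [-3.137, -0.159, -0.001]
wrist_force: [0.3, -1.6, -1.0]
grip_width: 87.4
```

Run:
```python
from h import *
s=ctrl.read_state();im,d=vision.snapshot('wrist');print(s['time'],s['ee_pos'],s['tcp_rot'],s['q'].round(2))
save('w1.png',im);np.savez('w1.npz',im=im,d=d,p=s['ee_pos'],r=s['tcp_rot'])
```

```text
2.7667 [ 601.82336248 -212.18925201  376.88312927] [-3.13732049e+00 -1.58706283e-01 -1.11724977e-03] [ 0.57  0.4  -0.45  1.32  0.17  1.46  0.23]
```

View pics/w1.png

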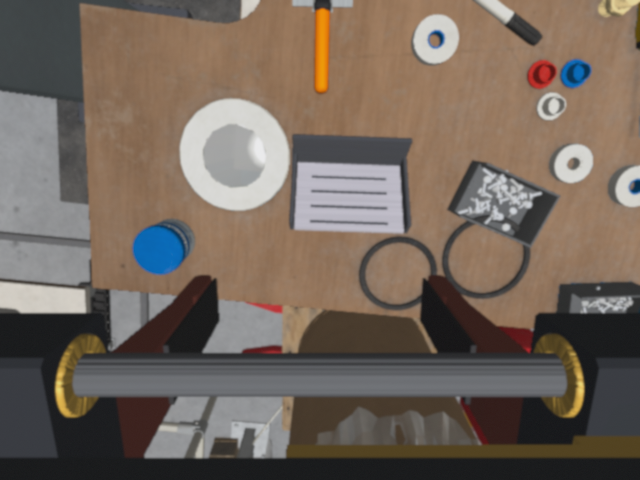

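Run:
```python
from h import *
f=np.load('w1.npz');im=f['im'];d=f['d'];st=dict(ee_pos=f['p'],tcp_rot=f['r'])
a=im[120:250,270:430];save('crop5.png',cv2.resize(a,None,fx=4.5,fy=4.5,interpolation=3))
W=lambda r,c,z=None: world('wrist',(r,c),st=st,depth=d[int(round(r)),int(round(c))]) if z is None else world('wrist',(r,c),st=st,z=z)
P=np.array([W(r,c) for r in range(170,226,2) for c in range(303,398,3)])
k=None;g=np.ones(len(P),bool)
for _ in range(4):
    A=np.c_[P[:,:2],np.ones(len(P))];k=np.linalg.lstsq(A[g],P[g,2],rcond=None)[0];g=abs(P[:,2]-A@k)<6
print('plane',k,g.mean(),np.degrees(np.arctan(np.hypot(*k[:2]))),-k[:2]/np.hypot(*k[:2]))
hsv=cv2.cvtColor(im,cv2.COLOR_RGB2HSV);m=((im.min(2)>150)).astype(np.uint8);mm=np.zeros_like(m);mm[150:240,288:415]=1
m*=mm; m=cv2.morphologyEx(m,cv2.MORPH_CLOSE,np.ones((9,9)));n,l,s_,_=cv2.connectedComponentsWithStats(m);i=1+np.argmax(s_[1:,4]);ys,xs=np.nonzero(l==i)
pts=np.c_[xs,ys].astype(np.float32);h=cv2.convexHull(pts);q=cv2.approxPolyDP(h,5,True).reshape(-1,2);print(q)
for c,r in q: 
    print((r,c),'z22',W(r,c,22).round(1),'z77',W(r,c,77).round(1))
print('sill top',W(135,292,60),W(139,411,60), 'depth z',W(141,340),W(145,380),W(150,300),'bench',W(100,350),W(260,320))
```

```text
plane [ 5.11580057e-02 -7.79338170e-01 -1.46410193e+02] 0.9955357142857143 37.99038610781273 [-0.06550191  0.99785244]
[[403. 231.]
 [296. 229.]
 [298. 163.]
 [398. 166.]]
(np.float32(231.0), np.float32(403.0)) z22 [ 713.2 -250.6   22. ] z77 [ 700.2 -238.9   77. ]
(np.float32(229.0), np.float32(296.0)) z22 [ 576.5 -261.9   22. ] z77 [ 578.4 -248.9   77. ]
(np.float32(163.0), np.float32(298.0)) z22 [ 571.7 -178.8   22. ] z77 [ 574.2 -174.9   77. ]
(np.float32(166.0), np.float32(398.0)) z22 [ 694.4 -169.9   22. ] z77 [ 683.5 -167.    77. ]
sill top [ 564.02642653 -146.14523021   60.        ] [ 696.8488383  -136.94820706   60.        ] depth z [ 618.26672621 -147.20023401   56.19618163] [ 664.64638948 -147.01683734   50.62693671] [ 573.53493895 -162.27892562   40.74741683] bench [627.81145083 -97.54413164  -0.69206715] [ 6.12028605e+02 -3.07205690e+02 -5.01973012e-01]
```

View pics/crop5.png

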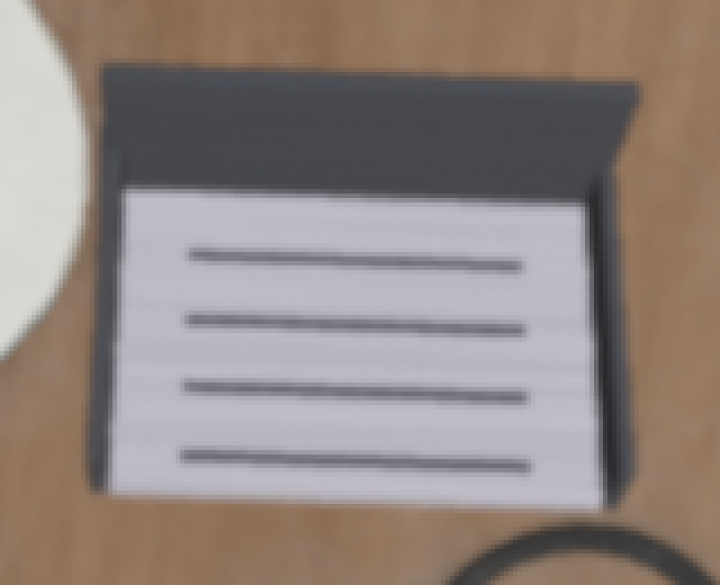

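Run:
```python
from h import *
s=ctrl.read_state()
p,q=plan(s['ee_pos'],R.from_rotvec(s['tcp_rot']),[642,-290,250],tooldown(0.07,.663),7,0)
```

```text
[{"claw": 0, "xyz": [4.8, 11.4, 18.1], "rot": [-0.0947, -0.0013, 0.0039]}, {"claw": 0, "xyz": [4.8, 9.6, 19.0], "rot": [-0.0946, -0.0013, 0.0039]}, {"claw": 0, "xyz": [4.9, 7.7, 19.9], "rot": [-0.0947, -0.0013, 0.0038]}, {"claw": 0, "xyz": [4.9, 5.9, 20.5], "rot": [-0.0946, -0.0013, 0.0039]}, {"claw": 0, "xyz": [5.0, 3.8, 21.0], "rot": [-0.0947, -0.0013, 0.0039]}, {"claw": 0, "xyz": [5.0, 1.8, 21.2], "rot": [-0.0946, -0.0012, 0.0039]}, {"claw": 0, "xyz": [5.0, -0.2, 21.3], "rot": [-0.0947, -0.0013, 0.0039]}] 
end [ 642. -290.  250.] [2.4773 0.0867 0.0299]
```

Request:
jog_arm --rows '[{"claw": 0,"xyz": [5,11,18],"rot": [-0.095,0,0.004]},{"claw": 0,"xyz": [5,10,19],"rot": [-0.095,0,0.004]},{"claw": 0,"xyz": [5,8,20],"rot": [-0.095,0,0.004]},{"claw": 0,"xyz": [5,6,20],"rot": [-0.095,0,0.004]},{"claw": 0,"xyz": [5,4,21],"rot": [-0.095,0,0.004]},{"claw": 0,"xyz": [5,2,21],"rot": [-0.095,0,0.004]},{"claw": 0,"xyz": [5,0,21],"rot": [-0.095,0,0.004]},{"claw": 0,"xyz": [0,0,0],"rot": [0,0,0]}]'

```text
time: 3.48
ee_pos: [641.2, -289.6, 245.2]
tcp_rot: [2.474, 0.092, 0.032]
wrist_force: [-1.0, 2.0, -1.6]
grip_width: 87.9
```

Run:
```python
from h import *
s=ctrl.read_state();print(s['time'],s['ee_pos'],s['tcp_rot'],s['q'].round(2),s['wrist_force'])
p,q=plan(s['ee_pos'],R.from_rotvec(s['tcp_rot']),[595,-70,300],tooldown(0.09),8,0)
p,q=plan(p,q,[590,190,330],tooldown(0.0),8,0)
```

```text
3.4833 [ 641.1540671  -289.58922328  245.23532631] [2.4736055  0.09191842 0.03209697] [ 0.23  0.49 -0.26  1.64  0.89  1.15 -0.36] [-1.02595747  1.97948303 -1.57711374]
[{"claw": 0, "xyz": [-3.7, -17.6, -22.6], "rot": [0.0833, 0.0006, -0.0019]}, {"claw": 0, "xyz": [-3.7, -19.5, -21.0], "rot": [0.0833, 0.0007, -0.0019]}, {"claw": 0, "xyz": [-3.6, -21.1, -19.3], "rot": [0.0834, 0.0006, -0.0019]}, {"claw": 0, "xyz": [-3.5, -22.7, -17.6], "rot": [0.0833, 0.0006, -0.0019]}, {"claw": 0, "xyz": [-3.6, -24.0, -15.5], "rot": [0.0833, 0.0006, -0.0019]}, {"claw": 0, "xyz": [-3.4, -25.3, -13.5], "rot": [0.0833, 0.0007, -0.0018]}, {"claw": 0, "xyz": [-3.4, -26.3, -11.4], "rot": [0.0833, 0.0006, -0.0019]}, {"claw": 0, "xyz": [-3.3, -27.2, -9.1], "rot": [0.0833, 0.0006, -0.0019]}] 
end [595. -70. 300.] [ 3.1384  0.1413 -0.    ]
[{"claw": 0, "xyz": [2.3, -32.4, -3.8], "rot": [0.0, 0.0, 0.0112]}, {"claw": 0, "xyz": [1.9, -32.5, -3.7], "rot": [0.0, 0.0, 0.0113]}, {"claw": 0, "xyz": [1.6, -32.4, -3.8], "rot": [0.0, 0.0, 0.0112]}, {"claw": 0, "xyz": [1.2, -32.5, -3.7], "rot": [0.0, 0.0, 0.0113]}, {"claw": 0, "xyz": [0.8, -32.5, -3.8], "rot": [0.0, 0.0, 0.0112]}, {"claw": 0, "xyz": [0.5, -32.5, -3.7], "rot": [0.0, 0.0, 0.0113]}, {"claw": 0, "xyz": [0.1, -32.5, -3.8], "rot": [0.0, 0.0, 0.0112]}, {"claw": 0, "xyz": [-0.3, -32.5, -3.8], "rot": [0.0, 0.0, 0.0113]}] 
end [590. 190. 330.] [ 3.1415 -0.     -0.    ]
```

Request:
jog_arm --rows '[{"claw": 0,"xyz": [-4,-18,-23],"rot": [0.083,0,-0.002]},{"claw": 0,"xyz": [-4,-20,-21],"rot": [0.083,0,-0.002]},{"claw": 0,"xyz": [-4,-21,-19],"rot": [0.083,0,-0.002]},{"claw": 0,"xyz": [-3,-23,-18],"rot": [0.083,0,-0.002]},{"claw": 0,"xyz": [-3,-24,-15],"rot": [0.083,0,-0.002]},{"claw": 0,"xyz": [-3,-25,-13],"rot": [0.083,0,-0.002]},{"claw": 0,"xyz": [-3,-26,-11],"rot": [0.083,0,-0.002]},{"claw": 0,"xyz": [-3,-27,-9],"rot": [0.083,0,-0.002]},{"claw": 0,"xyz": [2,-36,-4],"rot": [0,0,0.012]},{"claw": 0,"xyz": [2,-36,-4],"rot": [0,0,0.012]}]'

```text
time: 4.32
ee_pos: [596.8, -1.3, 315.0]
tcp_rot: [-3.138, -0.088, -0.01]
wrist_force: [1.5, 1.4, -0.6]
grip_width: 87.5
```

Request:
jog_arm --rows '[{"claw": 0,"xyz": [2,-36,-4],"rot": [0,0,0.012]},{"claw": 0,"xyz": [1,-36,-4],"rot": [0,0,0.012]},{"claw": 0,"xyz": [1,-36,-4],"rot": [0,0,0.012]},{"claw": 0,"xyz": [0,-36,-4],"rot": [0,0,0.012]},{"claw": 0,"xyz": [0,-36,-4],"rot": [0,0,0.012]},{"claw": 0,"xyz": [0,-36,-4],"rot": [0,0,0.012]},{"claw": 0,"xyz": [0,0,0],"rot": [0,0,0]},{"claw": 0,"xyz": [0,0,0],"rot": [0,0,0]}]'

```text
time: 4.98
ee_pos: [592.8, 219.5, 338.3]
tcp_rot: [-3.138, 0.007, -0.007]
wrist_force: [0.5, -0.7, -0.2]
grip_width: 88.1
```

Run:
```python
from h import *
s=ctrl.read_state();im,d=vision.snapshot('wrist');print(s['time'],s['ee_pos'],s['tcp_rot'],s['q'].round(2))
save('w2.png',im);np.savez('w2.npz',im=im,d=d,p=s['ee_pos'],r=s['tcp_rot'])
```

```text
4.9833 [592.78268666 219.50746534 338.32556955] [-3.13849914  0.00724547 -0.00703787] [-0.04  0.42 -0.57  1.41  0.23  1.38 -0.62]
```

View pics/w2.png

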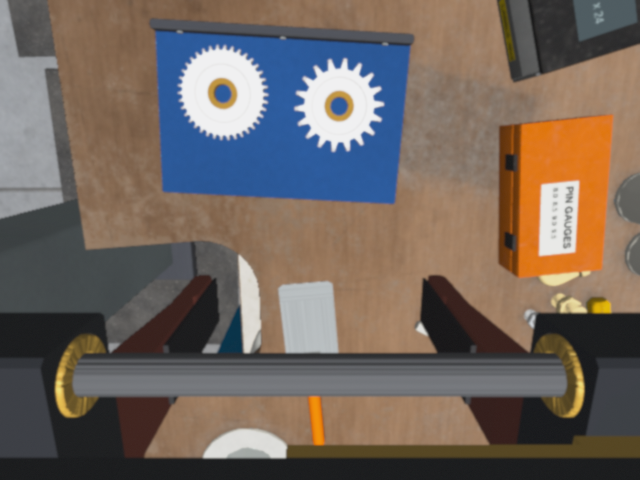

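Run:
```python
from h import *
f=np.load('w2.npz');im=f['im'];d=f['d'];st=dict(ee_pos=f['p'],tcp_rot=f['r'])
W=lambda r,c,z=None: world('wrist',(r,c),st=st,depth=d[int(round(r)),int(round(c))]) if z is None else world('wrist',(r,c),st=st,z=z)
hsv=cv2.cvtColor(im,cv2.COLOR_RGB2HSV)
m=((hsv[...,0]>105)&(hsv[...,0]<125)&(hsv[...,1]>150)&(hsv[...,2]>60)).astype(np.uint8);m[210:]=0;m[:,:150]=0;m[:,420:]=0
# front edge & rail edge: per column first/last
fr=[];ra=[]
for c in range(170,392,4):
    r=np.nonzero(m[:,c])[0]; fr.append(W(r[-1]+.5,c,6));ra.append(W(r[0]-.5,c,6))
for n,a in(('front',fr),('rail',ra)):
    a=np.array(a);l=cv2.fitLine(a[:,:2].astype(np.float32),cv2.DIST_HUBER,0,.01,.01).ravel();l=l*np.sign(l[0]) if l[0]<0 else l
    t=l[1]/l[0];print(n,'slope',t,'y at x=616',a[:,1].mean()+t*(616-a[:,0].mean()),a[:,0].min(),a[:,0].max())
for nm,(r,c) in dict(coarse=(105,340),fine=(92,222)).items():
    g=((hsv[...,1]<50)&(hsv[...,2]>170)).astype(np.uint8);k=np.zeros_like(g);cv2.circle(k,(c,r),54,1,-1);g*=k
    ys,xs=np.nonzero(g);ct=cv2.convexHull(np.c_[xs,ys].astype(np.float32));
    P=np.array([W(y,x,11.) for x,y in ct.reshape(-1,2)],np.float32)[:,:2];(cx,cy),rad=cv2.minEnclosingCircle(P);print(nm,cx,cy,rad)
    # bush by colour
    b=((hsv[...,0]>12)&(hsv[...,0]<28)&(hsv[...,1]>100)).astype(np.uint8)*k;kk=np.zeros_like(g);cv2.circle(kk,(c,r),25,1,-1);ys,xs=np.nonzero(b*kk);(bx,by),br=cv2.minEnclosingCircle(np.c_[xs,ys].astype(np.float32));print('bush',W(by,bx,14),br,'depthz',W(r,c+28)[2])
for p in((286,279),(283,331)): print('tip',W(*p,2))
print('bench/tray z',W(180,280),W(230,300),W(24,280),'blade',W(320,308))
# grip
o=((hsv[...,0]>5)&(hsv[...,0]<20)&(hsv[...,1]>220)&(hsv[...,2]>180)).astype(np.uint8);o[:395]=0;o[445:]=0;ys,xs=np.nonzero(o);vx=cv2.fitLine(np.c_[xs,ys].astype(np.float32),cv2.DIST_L2,0,.01,.01).ravel();a=W(400,vx[2]+(400-vx[3])*vx[0]/vx[1],56);b=W(443,vx[2]+(443-vx[3])*vx[0]/vx[1],56);print('grip axis',a,b,(a-b)[0]/(a-b)[1])
```

```text
front slope -0.056817275 y at x=616 215.0669724660763 415.5882849824457 678.6195056093609
rail slope -0.058051396 y at x=616 388.68775856653224 432.29607753894436 671.643843525251Traceback (most recent call last):
  File "<stdin>", line 16, in <module>
cv2.error: OpenCV(4.12.0) /io/opencv/modules/imgproc/src/shapedescr.cpp:201: error: (-215:Assertion failed) count >= 0 && (depth == CV_32F || depth == CV_32S) in function 'minEnclosingCircle'
```

Run:
```python
from h import *
f=np.load('w2.npz');im=f['im'];d=f['d'];st=dict(ee_pos=f['p'],tcp_rot=f['r'])
W=lambda r,c,z=None: world('wrist',(r,c),st=st,depth=d[int(round(r)),int(round(c))]) if z is None else world('wrist',(r,c),st=st,z=z)
hsv=cv2.cvtColor(im,cv2.COLOR_RGB2HSV)
for nm,(r,c) in dict(coarse=(105,340),fine=(92,222)).items():
    g=((hsv[...,1]<50)&(hsv[...,2]>170)).astype(np.uint8);k=np.zeros_like(g);cv2.circle(k,(c,r),54,1,-1);g*=k
    ys,xs=np.nonzero(g);ct=cv2.convexHull(np.c_[xs,ys].astype(np.float32));
    P=np.ascontiguousarray(np.array([W(y,x,11.) for x,y in ct.reshape(-1,2)],np.float32)[:,:2]);(cx,cy),rad=cv2.minEnclosingCircle(P);print(nm,cx,cy,rad)
    b=((hsv[...,0]>12)&(hsv[...,0]<28)&(hsv[...,1]>100)).astype(np.uint8)*k;kk=np.zeros_like(g);cv2.circle(kk,(c,r),25,1,-1);ys,xs=np.nonzero(b*kk);(bx,by),br=cv2.minEnclosingCircle(np.c_[xs,ys].astype(np.float32));print('bush',W(by,bx,14),br,'depthz',W(r,c+28)[2])
for p in((286,279),(283,331)): print('tip',W(*p,2))
print('bench/tray z',W(180,280),W(230,300),W(24,280),'blade',W(320,308))
o=((hsv[...,0]>5)&(hsv[...,0]<20)&(hsv[...,1]>220)&(hsv[...,2]>180)).astype(np.uint8);o[:395]=0;o[445:]=0;ys,xs=np.nonzero(o);vx=cv2.fitLine(np.c_[xs,ys].astype(np.float32),cv2.DIST_L2,0,.01,.01).ravel();a=W(400,vx[2]+(400-vx[3])*vx[0]/vx[1],56);b=W(443,vx[2]+(443-vx[3])*vx[0]/vx[1],56);print('grip axis',a,b,(a-b)[0]/(a-b)[1])
p,q=plan(f['p'],R.from_rotvec(f['r']),[588,-60,170],tooldown(0.09),9,0)
```

```text
coarse 615.6385498046875 321.3786315917969 50.14677047729492
bush [615.91953287 321.55029023  14.        ] 14.569068908691406 depthz 13.047881244200141
fine 486.57867431640625 335.12799072265625 49.80170440673828
bush [486.40904262 335.25682629  14.        ] 15.000100135803223 depthz 12.024525774391009
tip [541.56018687 103.26000316   2.        ]
tip [608.07835308 106.98497948   2.        ]
bench/tray z [546.97460266 238.40848348   5.1797987 ] [569.39263009 175.61563282  -2.41276733] [551.14824439 408.17148618  -2.0209017 ] blade [578.11153476  55.33176429   1.22755218]
grip axis [585.96766282 -25.43889361  56.        ] [591.41010639 -88.26388509  56.        ] -0.08662863995028623
[{"claw": 0, "xyz": [-0.5, 31.1, 18.6], "rot": [-0.0003, -0.0005, -0.0105]}, {"claw": 0, "xyz": [-0.8, 31.1, 18.6], "rot": [-0.0003, -0.0005, -0.0105]}, {"claw": 0, "xyz": [-1.1, 31.1, 18.6], "rot": [-0.0004, -0.0005, -0.0105]}, {"claw": 0, "xyz": [-1.4, 31.1, 18.7], "rot": [-0.0003, -0.0006, -0.0106]}, {"claw": 0, "xyz": [-1.7, 31.0, 18.6], "rot": [-0.0003, -0.0005, -0.0105]}, {"claw": 0, "xyz": [-2.1, 31.0, 18.7], "rot": [-0.0003, -0.0005, -0.0105]}, {"claw": 0, "xyz": [-2.4, 31.0, 18.7], "rot": [-0.0003, -0.0005, -0.0105]}, {"claw": 0, "xyz": [-2.7, 31.0, 18.6], "rot": [-0.0004, -0.0005, -0.0105]}, {"claw": 0, "xyz": [-3.0, 30.9, 18.7], "rot": [-0.0003, -0.0005, -0.0105]}] 
end [588. -60. 170.] [3.1384 0.1413 0.    ]
```

Request:
jog_arm --rows '[{"claw": 0,"xyz": [0,30,19],"rot": [0,0,-0.0105]},{"claw": 0,"xyz": [-1,30,19],"rot": [0,0,-0.0105]},{"claw": 0,"xyz": [-1,30,19],"rot": [0,0,-0.0105]},{"claw": 0,"xyz": [-1,31,19],"rot": [0,0,-0.0105]},{"claw": 0,"xyz": [-2,31,19],"rot": [0,0,-0.0105]},{"claw": 0,"xyz": [-2,31,19],"rot": [0,0,-0.0105]},{"claw": 0,"xyz": [-2,31,19],"rot": [0,0,-0.0105]},{"claw": 0,"xyz": [-3,31,19],"rot": [0,0,-0.01]},{"claw": 0,"xyz": [-3,29,19],"rot": [0,0,-0.01]},{"claw": 0,"xyz": [0,0,0],"rot": [0,0,0]}]'

```text
time: 5.87
ee_pos: [585.1, -68.4, 162.3]
tcp_rot: [3.135, 0.115, -0.003]
wrist_force: [0.0, -0.7, -0.5]
grip_width: 87.7
```

Run:
```python
from h import *
s=ctrl.read_state();im,d=vision.snapshot('wrist');print(s['time'],s['ee_pos'],s['tcp_rot'],s['q'].round(2))
save('w3.png',im);np.savez('w3.npz',im=im,d=d,p=s['ee_pos'],r=s['tcp_rot'])
p,q=plan(s['ee_pos'],R.from_rotvec(s['tcp_rot']),[588.6,-54.5,40],tooldown(0.087),6,0)
```

```text
5.8667 [585.13799838 -68.35363888 162.29172482] [ 3.13530956  0.11513305 -0.00337493] [ 0.4   0.47 -0.49  1.74  0.26  0.99 -0.12]
[{"claw": 0, "xyz": [0.8, -2.3, 20.4], "rot": [0.0007, 0.0004, -0.0023]}, {"claw": 0, "xyz": [0.8, -2.4, 20.3], "rot": [0.0007, 0.0004, -0.0022]}, {"claw": 0, "xyz": [0.8, -2.3, 20.4], "rot": [0.0006, 0.0004, -0.0023]}, {"claw": 0, "xyz": [0.7, -2.3, 20.4], "rot": [0.0007, 0.0004, -0.0023]}, {"claw": 0, "xyz": [0.8, -2.3, 20.4], "rot": [0.0007, 0.0003, -0.0022]}, {"claw": 0, "xyz": [0.8, -2.2, 20.4], "rot": [0.0007, 0.0004, -0.0023]}] 
end [588.6 -54.5  40. ] [-3.1386 -0.1366  0.    ]
```

View pics/w3.png

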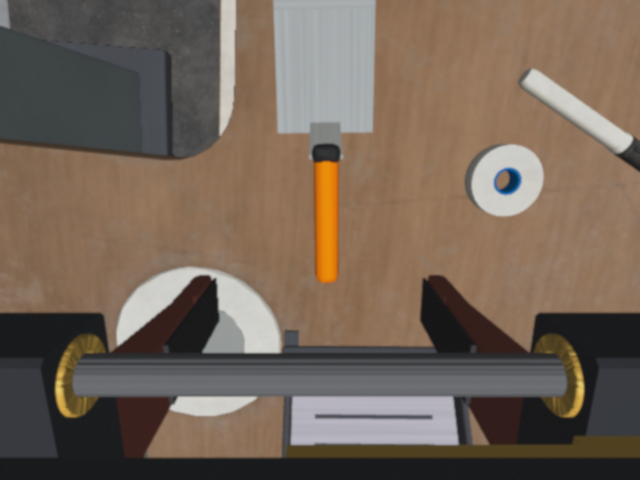

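Run:
```python
from h import *
f=np.load('w3.npz');st=dict(ee_pos=f['p'],tcp_rot=f['r'])
W=lambda r,c,z: world('wrist',(r,c),st=st,z=z).round(1)
print('rear',W(132,276.5,2),W(131,373.5,2),'grip rear end',W(281,327,50),'front',W(158,327,56),'mid',W(220,327,56), 'dark end of rack',W(335,291,0))
a=W(170,326.5,56);b=W(270,327.5,56);print((a-b)[0]/(a-b)[1])
```

```text
rear [547.6  -0.    2. ] [618.8   5.9   2. ] grip rear end [591.8 -95.8  50. ] front [585.1 -13.   56. ] mid [588.2 -52.   56. ] dark end of rack [ 567.4 -165.4    0. ]
-0.08868501529052092
```

Request:
jog_arm --rows '[{"claw": 0,"xyz": [0.8,-2.5,20],"rot": [0.0007,0.0004,-0.0023]},{"claw": 0,"xyz": [0.8,-2.5,20],"rot": [0.0007,0.0004,-0.0023]},{"claw": 0,"xyz": [0.8,-2.5,20],"rot": [0.0007,0.0004,-0.0023]},{"claw": 0,"xyz": [0.7,-2.5,20],"rot": [0.0007,0.0004,-0.0023]},{"claw": 0,"xyz": [0.8,-2.5,20],"rot": [0.0007,0.0004,-0.0023]},{"claw": 0,"xyz": [0.7,-2.5,20],"rot": [0.0007,0.0004,-0.0023]},{"claw": 0,"xyz": [0,0,0],"rot": [0,0,0]},{"claw": 0,"xyz": [0,0,0],"rot": [0,0,0]},{"claw": 0,"xyz": [0,0,0],"rot": [0,0,0]}]'

```text
time: 6.67
ee_pos: [592.8, -42.0, 47.4]
tcp_rot: [-3.134, -0.154, -0.012]
wrist_force: [0.3, 0.2, -0.2]
grip_width: 87.6
```

Run:
```python
from h import *
s=ctrl.read_state();print(s['time'],s['ee_pos'],R.from_rotvec(s['tcp_rot']).as_matrix().round(4))
p,q=plan(s['ee_pos'],R.from_rotvec(s['tcp_rot']),[588.4,-53,40],tooldown(0.087),1,0)
```

```text
6.6667 [592.75012803 -42.02928931  47.42251714] [[ 0.9952  0.098   0.0078]
 [ 0.098  -0.9952  0.0037]
 [ 0.0081 -0.0029 -1.    ]]
[{"claw": 0, "xyz": [-5.5, 10.5, 7.3], "rot": [-0.003, -0.0081, 0.0111]}] 
end [588.4 -53.   40. ] [ 3.1386  0.1367 -0.    ]
```

Request:
jog_arm --rows '[{"claw": 0,"xyz": [-5.5,10.5,3],"rot": [-0.003,-0.008,0.011]},{"claw": 0,"xyz": [0,0,4],"rot": [0,0,0]},{"claw": 0,"xyz": [0,0,0],"rot": [0,0,0]},{"claw": 0,"xyz": [0,0,0],"rot": [0,0,0]}]'

```text
time: 7.0
ee_pos: [587.4, -53.0, 39.0]
tcp_rot: [3.138, 0.137, -0.002]
wrist_force: [1.2, -0.1, 0.2]
grip_width: 87.8
```

Run:
```python
from h import *
s=ctrl.read_state();print(s['time'],s['ee_pos'],R.from_rotvec(s['tcp_rot']).as_matrix().round(4))
p,q=plan(s['ee_pos'],R.from_rotvec(s['tcp_rot']),[588.4,-53,40],tooldown(0.087),1,0)
```

```text
7.0 [587.43229528 -52.95509867  38.99424352] [[ 9.962e-01  8.720e-02 -1.500e-03]
 [ 8.720e-02 -9.962e-01 -2.000e-04]
 [-1.500e-03  0.000e+00 -1.000e+00]]
[{"claw": 0, "xyz": [1.0, 0.1, -1.0], "rot": [0.0, 0.0015, 0.0003]}] 
end [588.4 -53.   40. ] [ 3.1386  0.1367 -0.    ]
```

Alignment is good, so I'll close on the grip.

Request:
jog_arm --rows '[{"claw": 1,"xyz": [0.5,0,0],"rot": [0,0.001,0]},{"claw": 1,"xyz": [0,0,0],"rot": [0,0,0]},{"claw": 1,"xyz": [0,0,0],"rot": [0,0,0]},{"claw": 1,"xyz": [0,0,0],"rot": [0,0,0]},{"claw": 1,"xyz": [0,0,0],"rot": [0,0,0]},{"claw": 1,"xyz": [0,0,0],"rot": [0,0,0]},{"claw": 1,"xyz": [0,0,0],"rot": [0,0,0]},{"claw": 1,"xyz": [0,0,0],"rot": [0,0,0]},{"claw": 1,"xyz": [0,0,0],"rot": [0,0,0]},{"claw": 1,"xyz": [0,0,0],"rot": [0,0,0]}]'

```text
time: 7.83
ee_pos: [587.9, -52.4, 38.7]
tcp_rot: [-3.138, -0.138, 0.001]
wrist_force: [-0.0, 0.6, -0.3]
grip_width: 24.3
```

Request:
jog_arm --rows '[{"claw": 1,"xyz": [0,0,0],"rot": [0,0,0]},{"claw": 1,"xyz": [0,0,0],"rot": [0,0,0]}]'

```text
time: 8.0
ee_pos: [587.9, -52.4, 38.7]
tcp_rot: [-3.138, -0.139, 0.001]
wrist_force: [-0.7, -0.1, 0.2]
grip_width: 15.7
```

Run:
```python
from h import *
s=ctrl.read_state();print(s['time'],s['ee_pos'],s['wrist_force'],s['grip_width'])
# geometry: spatula frame in tool. blade underside at z=0 now
# planned: align dir with tray x: a=(0.057,.998) -> tool angle -0.057; TCP such that tip at front, centred on gear line
a=np.array([.057,.998,0]);a/=np.linalg.norm(a)
g=np.array([615.8,321.3,0])
off=np.array([588.0,-52.95,0])
tip=lambda L: g+a*L
for L in(-140,-55,-50,0,17,50,64): print(L,tip(L)[:2].round(1),'TCP',(tip(L)-a*159)[:2].round(1))
p,q=plan(s['ee_pos'],R.from_rotvec(s['tcp_rot']),[*(tip(-140)-a*159)[:2],100],tooldown(-.057),5,1)
```

```text
8.0 [587.92819437 -52.41077878  38.74535964] [-0.65077315 -0.07251421  0.17585376] 15.672401039542063
-140 [607.8 181.5] TCP [598.8  22.8]
-55 [612.7 266.4] TCP [603.6 107.6]
-50 [612.9 271.4] TCP [603.9 112.6]
0 [615.8 321.3] TCP [606.7 162.6]
17 [616.8 338.3] TCP [607.7 179.5]
50 [618.7 371.2] TCP [609.6 212.5]
64 [619.4 385.2] TCP [610.4 226.5]
[{"claw": 1, "xyz": [3.5, -14.8, -12.3], "rot": [-0.0, 0.0002, 0.029]}, {"claw": 1, "xyz": [3.0, -14.9, -12.2], "rot": [-0.0, 0.0001, 0.0291]}, {"claw": 1, "xyz": [2.6, -14.9, -12.3], "rot": [-0.0, 0.0002, 0.029]}, {"claw": 1, "xyz": [2.2, -15.1, -12.2], "rot": [-0.0001, 0.0001, 0.0291]}, {"claw": 1, "xyz": [1.7, -15.1, -12.3], "rot": [0.0, 0.0002, 0.029]}] 
end [598.7  22.8 100. ] [ 3.1403e+00 -8.9500e-02  1.0000e-04]
```

Request:
jog_arm --rows '[{"claw": 1,"xyz": [0,0,-10],"rot": [0,0,0]},{"claw": 1,"xyz": [0,0,-15],"rot": [0,0,0]},{"claw": 1,"xyz": [3,-14,-5],"rot": [0,0,0.029]},{"claw": 1,"xyz": [3,-15,-5],"rot": [0,0,0.029]},{"claw": 1,"xyz": [3,-15,-5],"rot": [0,0,0.029]},{"claw": 1,"xyz": [2,-15,-5],"rot": [0,0,0.029]},{"claw": 1,"xyz": [2,-15,-5],"rot": [0,0,0.029]},{"claw": 1,"xyz": [0,0,0],"rot": [0,0,0]},{"claw": 1,"xyz": [0,0,0],"rot": [0,0,0]},{"claw": 1,"xyz": [0,0,0],"rot": [0,0,0]}]'

```text
time: 8.83
ee_pos: [598.4, 20.7, 88.6]
tcp_rot: [3.139, -0.089, -0.002]
wrist_force: [0.2, -0.3, -2.0]
grip_width: 15.8
```

Run:
```python
from h import *
s=ctrl.read_state();im,d=vision.snapshot('wrist');print(s['time'],s['ee_pos'],s['tcp_rot'],s['wrist_force'],s['torque'],s['grip_width'])
save('w4.png',im);np.savez('w4.npz',im=im,d=d,p=s['ee_pos'],r=s['tcp_rot'])
im,_=vision.snapshot('scene');save('s4.png',cv2.resize(im[150:390,180:500],None,fx=2.5,fy=2.5))
```

```text
8.8333 [598.41483639  20.68131533  88.57600654] [ 3.13929288e+00 -8.85435636e-02 -2.18244917e-03] [ 0.17934342 -0.29545473 -2.02685531] [-0.22327394 -0.09323727  0.03594299] 15.838667468016254
```

View pics/w4.png

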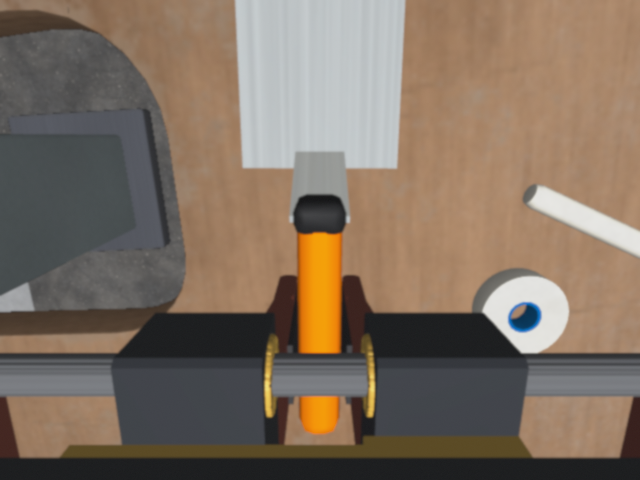

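View pics/s4.png

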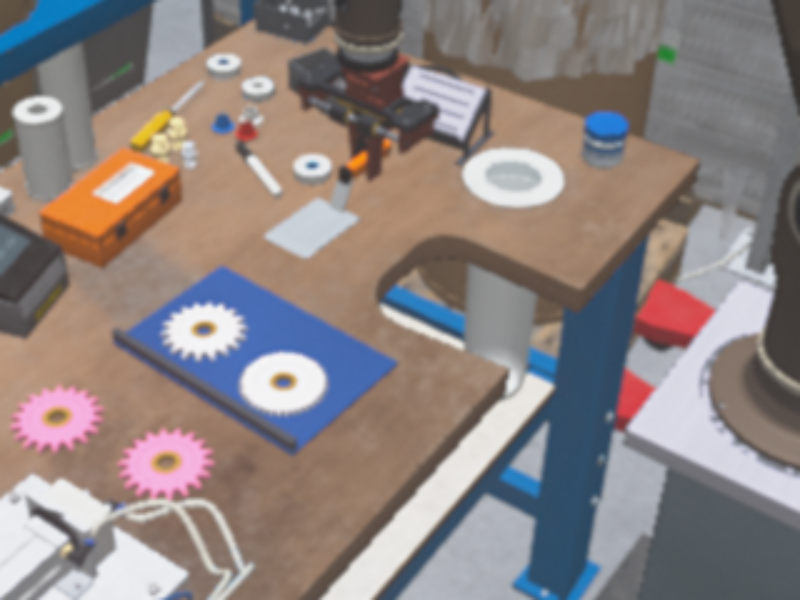

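Run:
```python
from h import *
f=np.load('w4.npz');d=f['d'];m=vision.camera_model('wrist');M=np.array(m['mount'])
P=[]
for r in range(3,145,4):
    for c in range(250,392,5):
        z=d[r,c]
        P.append((M@np.r_[(c-m['cx'])/m['fx']*z,-(r-m['cy'])/m['fy']*z,-z,1])[:3])
P=np.array(P);g=np.ones(len(P),bool)
for _ in range(4):
    A=np.c_[P[:,:2],np.ones(len(P))];k=np.linalg.lstsq(A[g],P[g,2],rcond=None)[0];g=abs(P[:,2]-A@k)<4
print('tool z = %.4f x + %.4f y + %.2f'%tuple(k),g.mean(), P[:,1].min(),P[:,1].max())
# rear edge in tool frame: intersect pixels with z=36.7
def T(r,c,zt):
    d0=M[:3,:3]@np.array([(c-m['cx'])/m['fx'],-(r-m['cy'])/m['fy'],-1.]);o=M[:3,3];return o+d0*(zt-o[2])/d0[2]
print(T(168,243,36.7),T(168,397,36.7),T(3,237,36.7),T(3,405,36.7))
```

```text
tool z = 0.0011 x + -0.0030 y + 37.60 0.9952107279693486 -122.24815610010052 -65.80776199230186
[-34.87605165 -54.88807678  36.7       ] [ 34.61556349 -54.933784    36.7       ] [ -34.1690712  -121.57039766   36.7       ] [  34.58802819 -121.5868806    36.7       ]
```

```bash
cat >> h.py <<'E'
A_=np.array([.057,.998,0]);A_/=np.linalg.norm(A_);G_=np.array([615.8,321.3,0])
def rd():
    s=ctrl.read_state();Q=R.from_rotvec(s['tcp_rot']);M=Q.as_matrix()
    tip=np.array(s['ee_pos'])+M@np.array([0,-160,38.75])
    print('t',round(s['time'],2),'p',s['ee_pos'].round(1),'F',s['wrist_force'].round(1),'T',s['torque'].round(2),'w',round(s['grip_width'],1),'xang',round(np.arctan2(M[1,0],M[0,0]),4),'pitch_nosedown',round(np.arcsin(M[2,1]),4),'roll',round(np.arcsin(M[2,0]),4),'TIP',tip.round(1),'L',round((tip-G_)@A_,1),'lat',round(float(np.cross(A_,tip-G_)[2]),1))
    return s['ee_pos'],Q
E
python3 - <<'E'
from h import *
p,q=rd()
plan(p,q,[602.7,91.8,56],tooldown(-.057,.03),6,1)
E
```

```text
t 8.93 p [598.4  20.3  88.3] F [ 0.2 -0.3 -0.9] T [-0.2  -0.04  0.02] w 15.9 xang -0.0578 pitch_nosedown 0.0009 roll -0.0016 TIP [607.6 180.   49.4] L -141.5 lat 0.2
[{"claw": 1, "xyz": [0.0, -11.9, 5.4], "rot": [-0.0048, 0.0003, -0.0001]}, {"claw": 1, "xyz": [0.1, -12.0, 5.3], "rot": [-0.0049, 0.0002, -0.0002]}, {"claw": 1, "xyz": [0.0, -12.0, 5.3], "rot": [-0.0048, 0.0003, -0.0001]}, {"claw": 1, "xyz": [0.0, -12.0, 5.2], "rot": [-0.0049, 0.0003, -0.0001]}, {"claw": 1, "xyz": [0.1, -12.1, 5.1], "rot": [-0.0048, 0.0003, -0.0002]}, {"claw": 1, "xyz": [0.0, -12.0, 5.1], "rot": [-0.0049, 0.0002, -0.0001]}] 
end [602.7  91.8  56. ] [ 3.1103e+00 -8.8700e-02 -1.4000e-03]
```

Request:
jog_arm --rows '[{"claw": 1,"xyz": [0,-12,5],"rot": [-0.005,0,0]},{"claw": 1,"xyz": [0,-12,5],"rot": [-0.005,0,0]},{"claw": 1,"xyz": [0,-12,5],"rot": [-0.005,0,0]},{"claw": 1,"xyz": [0,-12,5],"rot": [-0.005,0,0]},{"claw": 1,"xyz": [0,-12,5],"rot": [-0.005,0,0]},{"claw": 1,"xyz": [0,-12,5],"rot": [-0.005,0.001,0]},{"claw": 1,"xyz": [0,0,0],"rot": [0,0,0]},{"claw": 1,"xyz": [0,0,0],"rot": [0,0,0]},{"claw": 1,"xyz": [0,0,0],"rot": [0,0,0]}]'

```text
time: 9.68
ee_pos: [602.9, 91.8, 57.8]
tcp_rot: [3.109, -0.09, -0.002]
wrist_force: [-1.1, -0.0, -0.5]
grip_width: 15.8
```

Run:
```python
from h import *
rd()
im,_=vision.snapshot('scene');save('s5.png',cv2.resize(im[210:350,200:400],None,fx=4,fy=4,interpolation=3)[:600,:800])
```

```text
t 9.68 p [602.9  91.8  57.8] F [-1.1 -0.  -0.5] T [-0.12 -0.05  0.07] w 15.8 xang -0.0579 pitch_nosedown 0.0308 roll -0.0001 TIP [612.  250.3  14.1] L -71.1 lat -0.3
```

View pics/s5.png

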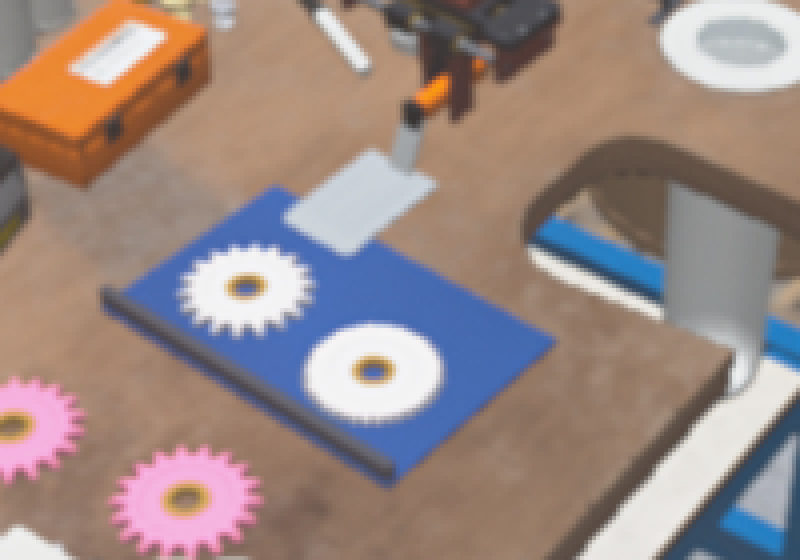

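Request:
jog_arm --rows '[{"claw": 1,"xyz": [0,0,3],"rot": [0,0,0]},{"claw": 1,"xyz": [0,0,2.5],"rot": [0,0,0]},{"claw": 1,"xyz": [0,0,0],"rot": [0,0,0]},{"claw": 1,"xyz": [0,0,0],"rot": [0,0,0]}]'

```text
time: 10.07
ee_pos: [602.7, 92.8, 52.2]
tcp_rot: [3.11, -0.089, -0.002]
wrist_force: [0.1, 0.2, -0.9]
grip_width: 15.8
```

Request:
jog_arm --rows '[{"claw": 1,"xyz": [0,0,1],"rot": [0,0,0]},{"claw": 1,"xyz": [0,0,0],"rot": [0,0,0]},{"claw": 1,"xyz": [0,0,0],"rot": [0,0,0]}]'

```text
time: 10.32
ee_pos: [602.8, 93.3, 51.4]
tcp_rot: [3.11, -0.088, -0.001]
wrist_force: [-0.6, 0.6, -1.9]
grip_width: 15.9
```

Request:
jog_arm --rows '[{"claw": 1,"xyz": [0,0,1],"rot": [0,0,0]},{"claw": 1,"xyz": [0,0,0],"rot": [0,0,0]},{"claw": 1,"xyz": [0,0,0],"rot": [0,0,0]}]'

```text
time: 10.57
ee_pos: [602.8, 93.3, 50.3]
tcp_rot: [3.11, -0.088, -0.001]
wrist_force: [0.1, -1.1, -0.8]
grip_width: 15.6
```

Run:
```python
from h import *
rd()
```

```text
t 10.57 p [602.8  93.3  50.3] F [ 0.1 -1.1 -0.8] T [-0.13 -0.08 -0.06] w 15.6 xang -0.0567 pitch_nosedown 0.03 roll 0.0001 TIP [611.8 251.8   6.7] L -69.6 lat 0.1
```

Request:
jog_arm --rows '[{"claw": 1,"xyz": [0,0,0.8],"rot": [0,0,0]},{"claw": 1,"xyz": [0,0,0],"rot": [0,0,0]},{"claw": 1,"xyz": [0,0,0],"rot": [0,0,0]}]'

```text
time: 10.82
ee_pos: [602.9, 93.3, 49.6]
tcp_rot: [3.11, -0.088, -0.001]
wrist_force: [0.0, -0.9, -1.6]
grip_width: 15.8
```

Request:
jog_arm --rows '[{"claw": 1,"xyz": [0,0,0.8],"rot": [0,0,0]},{"claw": 1,"xyz": [0,0,0],"rot": [0,0,0]},{"claw": 1,"xyz": [0,0,0],"rot": [0,0,0]}]'

```text
time: 11.07
ee_pos: [603.0, 93.2, 48.9]
tcp_rot: [3.11, -0.089, -0.0]
wrist_force: [0.1, -1.0, 1.2]
grip_width: 15.9
```

Run:
```python
from h import *
rd()
```

```text
t 11.07 p [603.   93.2  48.9] F [ 0.1 -1.   1.2] T [0.08 0.05 0.03] w 15.9 xang -0.0569 pitch_nosedown 0.0299 roll 0.0006 TIP [612.  251.7   5.4] L -69.7 lat -0.2
```

Request:
jog_arm --rows '[{"claw": 1,"xyz": [0,-5,0.3],"rot": [0,0,0]},{"claw": 1,"xyz": [0,-5,-0.15],"rot": [0,0,0]},{"claw": 1,"xyz": [0,-5,-0.15],"rot": [0,0,0]},{"claw": 1,"xyz": [0,-5,-0.15],"rot": [0,0,0]},{"claw": 1,"xyz": [0,-5,-0.15],"rot": [0,0,0]},{"claw": 1,"xyz": [0,-5,-0.15],"rot": [0,0,0]},{"claw": 1,"xyz": [0,-5,-0.15],"rot": [0,0,0]},{"claw": 1,"xyz": [0,-3,-0.1],"rot": [0,0,0]},{"claw": 1,"xyz": [0,0,0],"rot": [0,0,0]}]'

```text
time: 11.82
ee_pos: [605.0, 132.7, 48.4]
tcp_rot: [3.111, -0.087, -0.001]
wrist_force: [0.7, 1.5, 1.1]
grip_width: 15.7
```

Run:
```python
from h import *
rd()
im,_=vision.snapshot('scene');save('s6.png',cv2.resize(im[230:340,210:370],None,fx=5,fy=5,interpolation=3))
```

```text
t 11.82 p [605.  132.7  48.4] F [0.7 1.5 1.1] T [ 0.53 -0.18 -0.05] w 15.7 xang -0.0557 pitch_nosedown 0.0289 roll 0.0005 TIP [613.8 291.2   5. ] L -30.1 lat 0.3
```

View pics/s6.png

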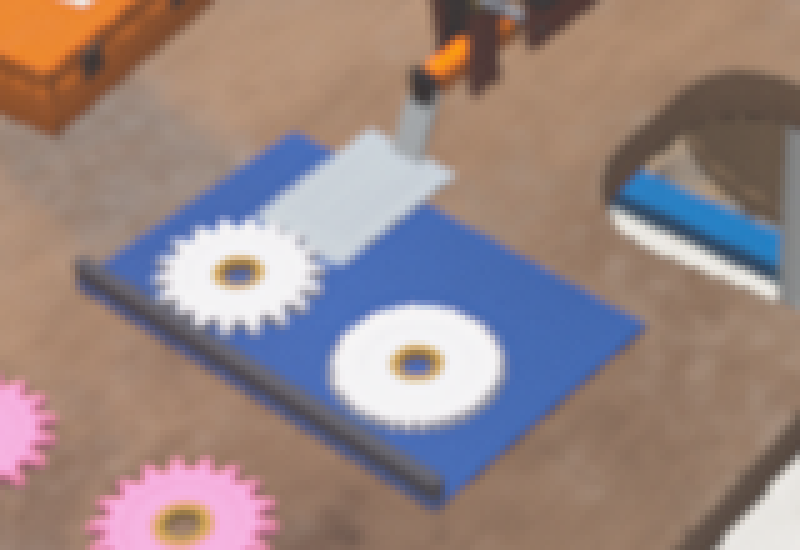

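Request:
jog_arm --rows '[{"claw": 1,"xyz": [0,-4,-0.12],"rot": [0,0,0]},{"claw": 1,"xyz": [0,-4,-0.12],"rot": [0,0,0]},{"claw": 1,"xyz": [0,-4,-0.12],"rot": [0,0,0]},{"claw": 1,"xyz": [0,-4,-0.12],"rot": [0,0,0]},{"claw": 1,"xyz": [0,0,0],"rot": [0,0,0]}]'

```text
time: 12.28
ee_pos: [605.8, 148.6, 48.3]
tcp_rot: [3.111, -0.087, -0.001]
wrist_force: [-0.4, 0.7, 0.0]
grip_width: 15.8
```

Run:
```python
from h import *
rd()
im,_=vision.snapshot('scene');save('s7.png',cv2.resize(im[230:340,210:370],None,fx=5,fy=5,interpolation=3))
```

```text
t 12.28 p [605.8 148.6  48.3] F [-0.4  0.7  0. ] T [ 0.36 -0.21 -0.08] w 15.8 xang -0.0558 pitch_nosedown 0.029 roll 0.0004 TIP [614.7 307.1   5. ] L -14.2 lat 0.3
```

View pics/s7.png

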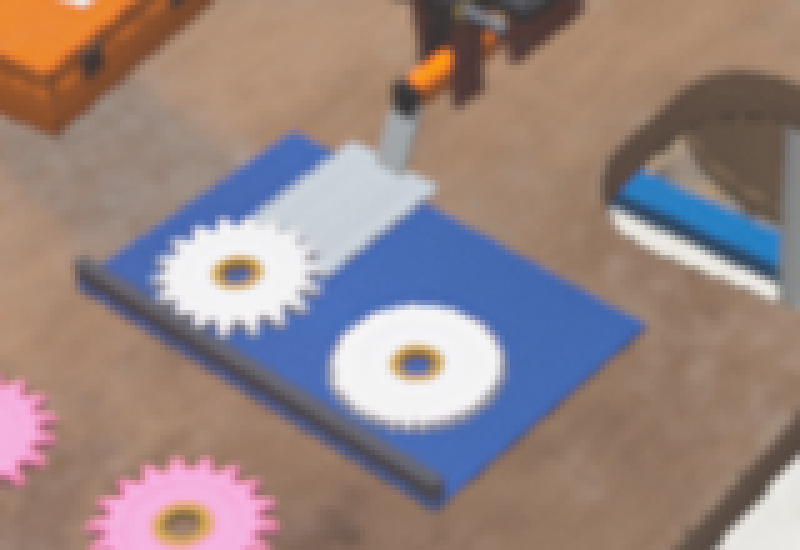

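Request:
jog_arm --rows '[{"claw": 1,"xyz": [0,-5,-0.15],"rot": [0,0,0]},{"claw": 1,"xyz": [0,-5,-0.15],"rot": [0,0,0]},{"claw": 1,"xyz": [0,-5,-0.15],"rot": [0,0,0]},{"claw": 1,"xyz": [0,-5,-0.15],"rot": [0,0,0]},{"claw": 1,"xyz": [0,-5,-0.15],"rot": [0,0,0]},{"claw": 1,"xyz": [0,-5,-0.15],"rot": [0,0,0]},{"claw": 1,"xyz": [0,-5,-0.15],"rot": [0,0,0]},{"claw": 1,"xyz": [0,-5,-0.15],"rot": [0,0,0]},{"claw": 1,"xyz": [0,0,0],"rot": [0,0,0]}]'

```text
time: 13.08
ee_pos: [608.0, 189.0, 48.4]
tcp_rot: [3.112, -0.086, -0.001]
wrist_force: [0.0, 0.3, -0.8]
grip_width: 15.7
```

Run:
```python
from h import *
rd()
im,_=vision.snapshot('scene');save('s8.png',cv2.resize(im[230:340,210:370],None,fx=5,fy=5,interpolation=3))
```

```text
t 13.08 p [608.  189.   48.4] F [ 0.   0.3 -0.8] T [ 0.33 -0.22  0.01] w 15.7 xang -0.0554 pitch_nosedown 0.0287 roll 0.0004 TIP [616.8 347.5   5. ] L 26.3 lat 0.4
```

View pics/s8.png

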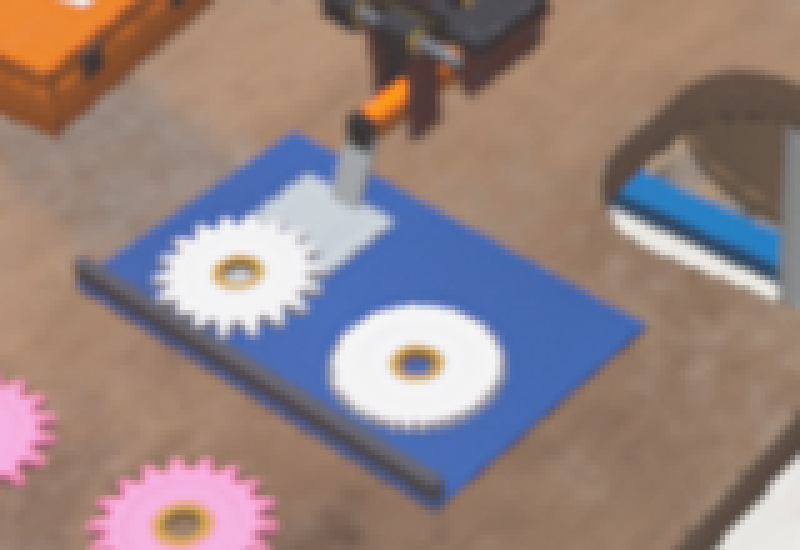

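Request:
jog_arm --rows '[{"claw": 1,"xyz": [0,-5,-0.15],"rot": [0,0,0]},{"claw": 1,"xyz": [0,-5,-0.15],"rot": [0,0,0]},{"claw": 1,"xyz": [0,-5,-0.15],"rot": [0,0,0]},{"claw": 1,"xyz": [0,-5,-0.15],"rot": [0,0,0]},{"claw": 1,"xyz": [0,-5,-0.15],"rot": [0,0,0]},{"claw": 1,"xyz": [0,-4,-0.12],"rot": [0,0,0]},{"claw": 1,"xyz": [0,-3,-0.1],"rot": [0,0,0]},{"claw": 1,"xyz": [0,-2,0],"rot": [0,0,0]},{"claw": 1,"xyz": [0,0,0],"rot": [0,0,0]}]'

```text
time: 13.88
ee_pos: [610.0, 222.0, 48.2]
tcp_rot: [3.111, -0.087, -0.001]
wrist_force: [1.0, 0.3, -0.6]
grip_width: 15.5
```

Run:
```python
from h import *
rd()
s=ctrl.read_state();im,d=vision.snapshot('wrist');save('w9.png',im);np.savez('w9.npz',im=im,d=d,p=s['ee_pos'],r=s['tcp_rot'])
```

```text
t 13.88 p [610.  222.   48.2] F [ 1.   0.3 -0.6] T [ 0.13 -0.13 -0.02] w 15.5 xang -0.0561 pitch_nosedown 0.0293 roll 0.0003 TIP [618.9 380.5   4.8] L 59.3 lat 0.3
```

View pics/w9.png

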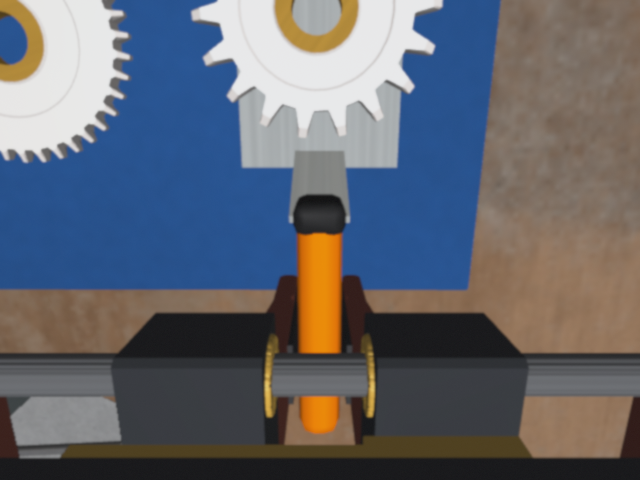

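Request:
jog_arm --rows '[{"claw": 1,"xyz": [0,0,-1],"rot": [0.008,0,0]},{"claw": 1,"xyz": [0,0,-2],"rot": [0.012,0,0]},{"claw": 1,"xyz": [0,0,-3],"rot": [0.015,0,0]},{"claw": 1,"xyz": [0,0,-4],"rot": [0.015,0,0]},{"claw": 1,"xyz": [0,0,-5],"rot": [0.015,0,0]},{"claw": 1,"xyz": [0,0,-6],"rot": [0.015,0,0]},{"claw": 1,"xyz": [0,0,-6],"rot": [0.01,0,0]},{"claw": 1,"xyz": [0,0,-4],"rot": [0,0,0]},{"claw": 1,"xyz": [0,0,-2],"rot": [0,0,0]},{"claw": 1,"xyz": [0,0,0],"rot": [0,0,0]}]'

```text
time: 14.77
ee_pos: [610.4, 220.3, 82.1]
tcp_rot: [-3.08, 0.088, -0.005]
wrist_force: [0.3, 0.3, -1.5]
grip_width: 16.0
```

Run:
```python
from h import *
rd()
s=ctrl.read_state();im,d=vision.snapshot('wrist');save('w10.png',im);np.savez('w10.npz',im=im,d=d,p=s['ee_pos'],r=s['tcp_rot'])
im,_=vision.snapshot('scene');save('s10.png',cv2.resize(im[210:340,210:370],None,fx=4.5,fy=4.5,interpolation=3))
```

```text
t 14.77 p [610.4 220.3  82.1] F [ 0.3  0.3 -1.5] T [-0.36 -0.1  -0.03] w 16.0 xang -0.0569 pitch_nosedown -0.0605 roll 0.0014 TIP [619.6 382.1  53.1] L 60.9 lat -0.4
```

View pics/w10.png

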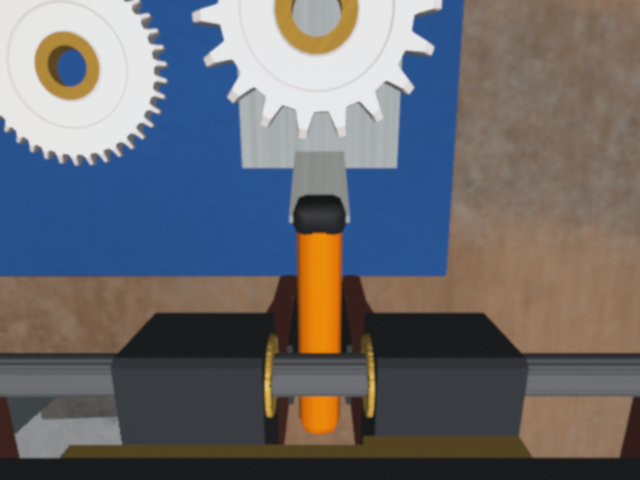

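View pics/s10.png

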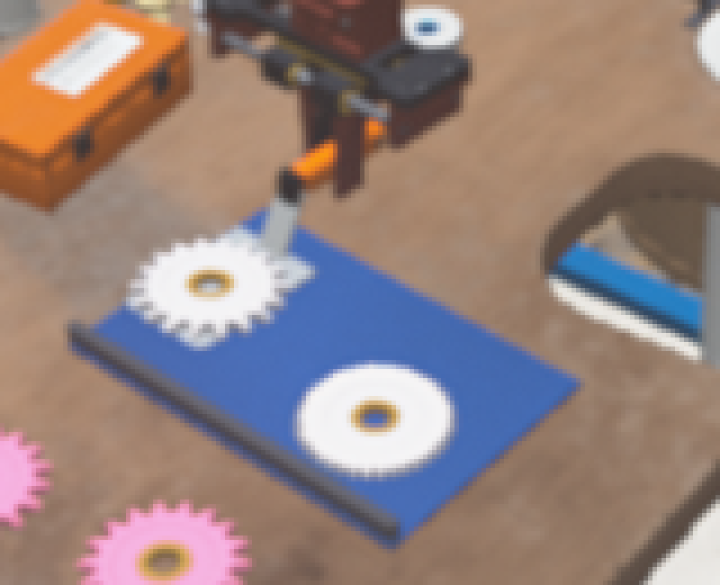

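```bash
cat >> h.py <<'E'
D_=np.array([-.07,.9975,0]);D_/=np.linalg.norm(D_);F_=np.array([633.5,-173.9,22.])
def pose_tip(tip,th,yaw=0.07):
    Q=tooldown(yaw,th);return np.array(tip)-Q.apply([0,-160,38.75]),Q
def rackpt(x,z): return F_+D_*(x-55)+np.array([0,0,z-22])
E
python3 - <<'E'
from h import *
p,q=rd()
P,Q=pose_tip(rackpt(70,150),-.055);print(P)
plan(p,q,P,Q,26,1)
E
```

```text
t 14.87 p [609.9 220.4  81.3] F [ 1.  -0.1 -2.8] T [-0.37 -0.11 -0.03] w 16.2 xang -0.0564 pitch_nosedown -0.06 roll 0.0003 TIP [619.1 382.2  52.2] L 61.0 lat 0.2
[ 643.772875   -320.42857099  179.89584139]
[{"claw": 1, "xyz": [2.5, 20.4, -5.0], "rot": [-0.0002, -0.0003, -0.0049]}, {"claw": 1, "xyz": [2.3, 20.5, -5.0], "rot": [-0.0002, -0.0003, -0.0048]}, {"claw": 1, "xyz": [2.3, 20.4, -5.1], "rot": [-0.0002, -0.0003, -0.0049]}, {"claw": 1, "xyz": [2.2, 20.5, -5.0], "rot": [-0.0002, -0.0003, -0.0048]}, {"claw": 1, "xyz": [2.1, 20.5, -5.0], "rot": [-0.0002, -0.0003, -0.0049]}, {"claw": 1, "xyz": [1.9, 20.5, -5.0], "rot": [-0.0001, -0.0002, -0.0048]}, {"claw": 1, "xyz": [1.9, 20.5, -5.0], "rot": [-0.0002, -0.0003, -0.0049]}, {"claw": 1, "xyz": [1.8, 20.5, -5.0], "rot": [-0.0002, -0.0003, -0.0048]}, {"claw": 1, "xyz": [1.6, 20.5, -5.0], "rot": [-0.0002, -0.0003, -0.0049]}, {"claw": 1, "xyz": [1.6, 20.5, -5.0], "rot": [-0.0002, -0.0003, -0.0048]}, {"claw": 1, "xyz": [1.5, 20.6, -5.0], "rot": [-0.0002, -0.0003, -0.0049]}, {"claw": 1, "xyz": [1.3, 20.5, -5.0], "rot": [-0.0002, -0.0003, -0.
[... 424 characters left out ...]
t": [-0.0002, -0.0003, -0.0049]}, {"claw": 1, "xyz": [0.6, 20.6, -4.9], "rot": [-0.0002, -0.0003, -0.0048]}, {"claw": 1, "xyz": [0.6, 20.6, -5.0], "rot": [-0.0002, -0.0003, -0.0049]}, {"claw": 1, "xyz": [0.4, 20.6, -4.9], "rot": [-0.0002, -0.0003, -0.0048]}, {"claw": 1, "xyz": [0.4, 20.6, -5.0], "rot": [-0.0002, -0.0003, -0.0049]}, {"claw": 1, "xyz": [0.2, 20.5, -4.9], "rot": [-0.0002, -0.0003, -0.0048]}, {"claw": 1, "xyz": [0.2, 20.6, -5.0], "rot": [-0.0002, -0.0003, -0.0049]}, {"claw": 1, "xyz": [0.0, 20.6, -4.9], "rot": [-0.0002, -0.0003, -0.0048]}, {"claw": 1, "xyz": [-0.0, 20.6, -5.0], "rot": [-0.0002, -0.0003, -0.0049]}] 
end [ 643.8 -320.4  179.9] [-3.0848e+00 -1.0810e-01  3.0000e-03]
```

Request:
jog_arm --rows '[{"claw": 1,"xyz": [0.3,3,-2],"rot": [0,0,0]},{"claw": 1,"xyz": [0.7,6,-4],"rot": [0,0,-0.001]},{"claw": 1,"xyz": [1,9,-5],"rot": [0,0,-0.002]},{"claw": 1,"xyz": [1.4,12,-5],"rot": [0,0,-0.003]},{"claw": 1,"xyz": [1.7,15,-5],"rot": [0,0,-0.004]},{"claw": 1,"xyz": [2,18,-5],"rot": [0,0,-0.004]},{"claw": 1,"xyz": [2,18,-5],"rot": [0,0,-0.004]},{"claw": 1,"xyz": [2,18,-5],"rot": [0,0,-0.004]},{"claw": 1,"xyz": [1.9,18,-5],"rot": [0,0,-0.004]},{"claw": 1,"xyz": [1.8,18,-5],"rot": [0,0,-0.004]}]'

```text
time: 15.7
ee_pos: [618.9, 79.4, 119.8]
tcp_rot: [-3.082, 0.043, -0.005]
wrist_force: [-0.1, -0.5, -3.3]
grip_width: 15.8
```

Request:
jog_arm --rows '[{"claw": 1,"xyz": [1.7,18,-5],"rot": [0,0,-0.004]},{"claw": 1,"xyz": [1.6,18,-5],"rot": [0,0,-0.004]},{"claw": 1,"xyz": [1.5,18,-5],"rot": [0,0,-0.004]},{"claw": 1,"xyz": [1.4,18,-5],"rot": [0,0,-0.004]},{"claw": 1,"xyz": [1.3,18,-5],"rot": [0,0,-0.004]},{"claw": 1,"xyz": [1.2,18,-5],"rot": [0,0,-0.004]},{"claw": 1,"xyz": [1.1,18,-5],"rot": [0,0,-0.004]},{"claw": 1,"xyz": [1,18,-5],"rot": [0,0,-0.004]},{"claw": 1,"xyz": [0.9,18,-4],"rot": [0,0,-0.004]},{"claw": 1,"xyz": [0.8,18,-4],"rot": [0,0,-0.004]}]'

```text
time: 16.53
ee_pos: [629.1, -103.3, 157.0]
tcp_rot: [-3.082, -0.019, -0.007]
wrist_force: [-0.6, 0.4, -3.4]
grip_width: 15.8
```

Run:
```python
from h import *
p,q=rd()
P,Q=pose_tip(rackpt(70,150),-.055);print(P-p,(q.inv()*Q).as_rotvec(),q.inv().apply(P-p))
```

```text
t 16.53 p [ 629.1 -103.3  157. ] F [-0.6  0.4 -3.4] T [-0.34 -0.1   0.04] w 15.8 xang 0.012 pitch_nosedown -0.059 roll 0.005 TIP [627.3  58.7 127.7] L -261.5 lat -26.5
[  14.63291689 -217.12989934   22.93693466] [-0.00386018 -0.00829009 -0.05760529] [ 12.1373604  215.56280958 -35.65077876]
```

Request:
jog_arm --rows '[{"claw": 1,"xyz": [1,18,-3],"rot": [0,-0.001,-0.004]},{"claw": 1,"xyz": [1,18,-3],"rot": [0,-0.001,-0.004]},{"claw": 1,"xyz": [1,18,-3],"rot": [0,-0.001,-0.004]},{"claw": 1,"xyz": [1,18,-3],"rot": [0,-0.001,-0.004]},{"claw": 1,"xyz": [1,18,-3],"rot": [0,-0.001,-0.004]},{"claw": 1,"xyz": [0.8,18,-3],"rot": [0,-0.001,-0.004]},{"claw": 1,"xyz": [0.8,18,-3],"rot": [0,-0.001,-0.004]},{"claw": 1,"xyz": [0.7,18,-3],"rot": [0,-0.001,-0.004]},{"claw": 1,"xyz": [0.7,18,-3],"rot": [0,0,-0.004]},{"claw": 1,"xyz": [0.6,15,-3],"rot": [0,0,-0.004]}]'

```text
time: 17.37
ee_pos: [642.7, -282.0, 176.0]
tcp_rot: [-3.082, -0.08, 0.004]
wrist_force: [0.7, 0.3, -2.8]
grip_width: 15.9
```

Request:
jog_arm --rows '[{"claw": 1,"xyz": [0.6,12,-2],"rot": [0,0,-0.004]},{"claw": 1,"xyz": [0.5,9,-2],"rot": [0,0,-0.004]},{"claw": 1,"xyz": [0.3,6,-1],"rot": [0,0,-0.003]},{"claw": 1,"xyz": [0,4,-1],"rot": [0,0,-0.002]},{"claw": 1,"xyz": [0,2,0],"rot": [0,0,0]},{"claw": 1,"xyz": [0,0,0],"rot": [0,0,0]},{"claw": 1,"xyz": [0,0,0],"rot": [0,0,0]},{"claw": 1,"xyz": [0,0,0],"rot": [0,0,0]}]'

```text
time: 18.03
ee_pos: [647.1, -310.8, 179.6]
tcp_rot: [-3.08, -0.104, 0.004]
wrist_force: [0.2, 0.2, -3.6]
grip_width: 15.9
```

Run:
```python
from h import *
p,q=rd()
P,Q=pose_tip(rackpt(70,150),-.055);print(P-p,(q.inv()*Q).as_rotvec(),q.inv().apply(P-p))
s=ctrl.read_state();im,d=vision.snapshot('wrist');save('w11.png',im);np.savez('w11.npz',im=im,d=d,p=s['ee_pos'],r=s['tcp_rot'])
im,_=vision.snapshot('scene');save('s11.png',cv2.resize(im[130:270,270:450],None,fx=4.2,fy=4.2,interpolation=3))
im,_=vision.snapshot('top');save('t11.png',cv2.resize(im[155:285,340:480],None,fx=4.2,fy=4.2,interpolation=3))
```

```text
t 18.03 p [ 647.1 -310.8  179.6] F [ 0.2  0.2 -3.6] T [-0.38 -0.1   0.03] w 15.9 xang 0.0676 pitch_nosedown -0.0603 roll -0.0004 TIP [ 636.2 -149.2  150.6] L -468.5 lat -47.2
[-3.35715438 -9.60369448  0.27819237] [-0.0052786   0.00029136 -0.00241708] [-3.99835613  9.32132842 -0.83952898]
```

View pics/w11.png

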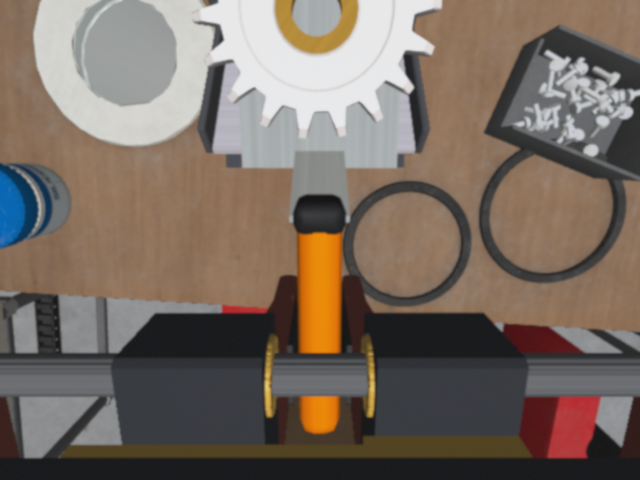

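View pics/s11.png

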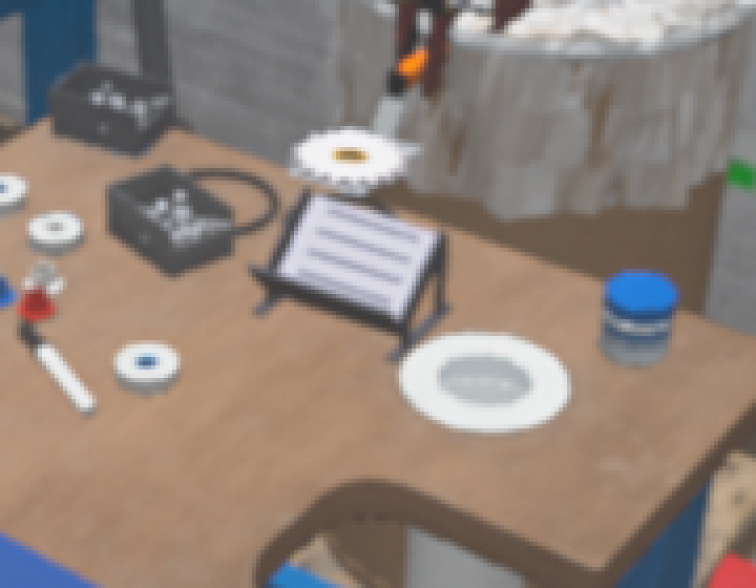

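View pics/t11.png

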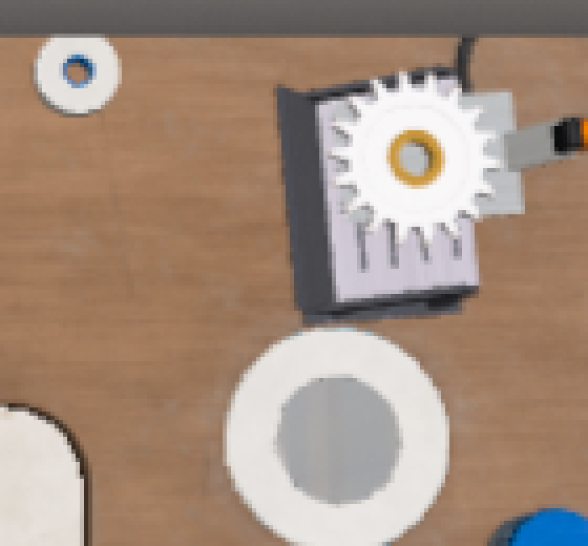

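```bash
cat >> h.py <<'E'
def rackpose(th,c,e,lat=0):
    """blade pitch th, clearance c above upper corner, tip e short of sill plane (measured along bed)"""
    u38=np.array([np.cos(np.radians(38)),-np.sin(np.radians(38))])
    u=np.array([np.cos(th),-np.sin(th)]);n=np.array([np.sin(th),np.cos(th)])
    P0=np.array([-16,77.])+c*n; Fp=np.array([55,22.])
    t=(-e-(P0-Fp)@u38)/(u@u38); T=P0+t*u
    tip=rackpt(*T)+np.array([D_[1],-D_[0],0])*lat
    return (*pose_tip(tip,th),T)
E
python3 - <<'E'
from h import *
p,q=rd()
c=world('top',(155+157/4.2,340+415/4.2),z=158);print('gear c',c,'tool',q.inv().apply(c-p))
f=(c-F_)@D_+55;print('own x',f,'lat',(c-F_)@np.array([D_[1],-D_[0],0]))
tip=p+q.apply([0,-160,38.75]);print('tip own x',(tip-F_)@D_+55,'lat',(tip-F_)@np.array([D_[1],-D_[0],0]))
pp,qq=p,q
for th,cc,e,n in((0.0,45,14,4),(.24,5,12,8),(.40,4,9,6),(.55,4,7,6),(.663,3,5,6)):
    P,Q,T=rackpose(th,cc,e,1.5);print(th,'TCP',P.round(1),'tip',T.round(1),'n',n);d=qq.inv().apply(P-pp);print('  tool shift total',d.round(1),'rot',(qq.inv()*Q).as_rotvec().round(3));pp,qq=P,Q
E
```

```text
t 18.18 p [ 647.1 -311.3  179.7] F [-0.2  0.1 -2.8] T [-0.38 -0.16 -0.01] w 15.9 xang 0.0672 pitch_nosedown -0.0599 roll -0.0004 TIP [ 636.2 -149.6  150.6] L -469.0 lat -47.2
gear c [ 637.7105781  -194.23450487  158.        ] tool [  -1.47188412 -115.88592746   28.6773413 ]
own x 34.420626243366755 lat 2.776766482507151
tip own x 79.05454595213274 lat 4.373028226542361
0.0 TCP [ 642.  -273.2  160.8] tip [115.4 122. ] n 4
  tool shift total [ -2.5 -37.1  21.2] rot [-0.06   0.    -0.003]
0.24 TCP [ 644.2 -304.4  136.7] tip [70.3 61. ] n 8
  tool shift total [ 0.  31.3 24. ] rot [-0.24  0.    0.  ]
0.4 TCP [ 643.6 -297.1  145.7] tip [63.6 47.7] n 6
  tool shift total [  0.   -5.  -10.4] rot [-0.16  0.   -0.  ]
0.55 TCP [ 642.9 -287.1  153.3] tip [57.5 36.6] n 6
  tool shift total [  0.   -6.3 -10.9] rot [-0.15 -0.   -0.  ]
0.663 TCP [ 642.3 -278.1  156.2] tip [52.7 27.2] n 6
  tool shift total [ 0.  -6.2 -7.2] rot [-0.113 -0.     0.   ]
```

Run:
```python
from h import *
p,q=rd()
P,Q,T=rackpose(.24,5,12,2)
plan(p,q,P,Q,14,1)
```

```text
t 18.18 p [ 647.1 -311.3  179.7] F [-0.2  0.1 -2.8] T [-0.38 -0.16 -0.01] w 15.9 xang 0.0672 pitch_nosedown -0.0599 roll -0.0004 TIP [ 636.2 -149.6  150.6] L -469.0 lat -47.2
[{"claw": 1, "xyz": [-0.1, -0.3, 3.1], "rot": [-0.0214, 0.0, -0.0002]}, {"claw": 1, "xyz": [-0.2, -0.4, 3.1], "rot": [-0.0214, 0.0001, -0.0002]}, {"claw": 1, "xyz": [-0.1, -0.5, 3.1], "rot": [-0.0215, 0.0, -0.0002]}, {"claw": 1, "xyz": [-0.2, -0.5, 3.0], "rot": [-0.0214, 0.0001, -0.0002]}, {"claw": 1, "xyz": [-0.1, -0.5, 3.1], "rot": [-0.0214, 0.0, -0.0002]}, {"claw": 1, "xyz": [-0.1, -0.7, 3.0], "rot": [-0.0214, 0.0001, -0.0002]}, {"claw": 1, "xyz": [-0.2, -0.7, 3.1], "rot": [-0.0215, 0.0, -0.0002]}, {"claw": 1, "xyz": [-0.1, -0.8, 3.0], "rot": [-0.0214, 0.0, -0.0002]}, {"claw": 1, "xyz": [-0.1, -0.8, 3.0], "rot": [-0.0214, 0.0001, -0.0002]}, {"claw": 1, "xyz": [-0.2, -0.9, 2.9], "rot": [-0.0214, 0.0, -0.0002]}, {"claw": 1, "xyz": [-0.1, -1.0, 3.0], "rot": [-0.0215, 0.0001, -0.0002]}, {"claw": 1, "xyz": [-0.2, -1.0, 2.9], "rot": [-0.0214, 0.0, -0.0002]}, {"claw": 1, "xyz": [-0.1, -1.1, 2.9], "rot": [-0.0214, 0.0001, -0.0002]}, {"claw": 1, "xyz": [-0.1, -1.2, 2.9], "rot": [-0.0214, 0.0, -0.0002]}] 
end [ 644.7 -304.4  136.7] [2.9    0.1016 0.0122]
```

Request:
jog_arm --rows '[{"claw": 1,"xyz": [-0.1,-0.2,1.5],"rot": [-0.011,0,0]},{"claw": 1,"xyz": [-0.2,-0.4,3],"rot": [-0.021,0,0]},{"claw": 1,"xyz": [-0.2,-0.5,3],"rot": [-0.021,0,0]},{"claw": 1,"xyz": [-0.2,-0.5,3],"rot": [-0.021,0,0]},{"claw": 1,"xyz": [-0.2,-0.5,3],"rot": [-0.021,0,0]},{"claw": 1,"xyz": [-0.2,-0.7,3],"rot": [-0.021,0,0]},{"claw": 1,"xyz": [-0.2,-0.7,3],"rot": [-0.021,0,0]},{"claw": 1,"xyz": [-0.2,-0.8,3],"rot": [-0.021,0,0]},{"claw": 1,"xyz": [-0.2,-0.8,3],"rot": [-0.021,0,0]},{"claw": 1,"xyz": [-0.2,-0.8,3],"rot": [-0.021,0,0]}]'

```text
time: 19.02
ee_pos: [644.7, -306.7, 150.6]
tcp_rot: [2.998, 0.1, 0.007]
wrist_force: [-0.4, -1.5, -3.2]
grip_width: 15.6
```

Request:
jog_arm --rows '[{"claw": 1,"xyz": [-0.1,-0.5,1.5],"rot": [-0.011,0,0]},{"claw": 1,"xyz": [0,0,0],"rot": [0,0,0]},{"claw": 1,"xyz": [0,0,0],"rot": [0,0,0]}]'

```text
time: 19.27
ee_pos: [644.6, -306.4, 149.3]
tcp_rot: [2.989, 0.1, 0.007]
wrist_force: [-0.2, 0.0, -2.7]
grip_width: 15.6
```

Run:
```python
from h import *
p,q=rd()
tip=p+q.apply([0,-160,38.75]);print('tip own x',(tip-F_)@D_+55,'z',tip[2],'lat',(tip-F_)@np.array([D_[1],-D_[0],0]))
P,Q,T=rackpose(.24,5,12,2);print(q.inv().apply(P-p),(q.inv()*Q).as_rotvec())
s=ctrl.read_state();im,d=vision.snapshot('wrist');save('w12.png',im)
im,_=vision.snapshot('scene');save('s12.png',cv2.resize(im[150:250,300:420],None,fx=5.5,fy=5.5,interpolation=3))
```

```text
t 19.27 p [ 644.6 -306.4  149.3] F [-0.2  0.  -2.7] T [-0.02 -0.13 -0.03] w 15.6 xang 0.067 pitch_nosedown 0.1512 roll -0.0006 TIP [ 634.4 -154.4   86.9] L -473.9 lat -45.7
tip own x 74.38416264982791 z 86.91541314351527 lat 2.2730926027192533
[ 0.15493955 -3.89876077 12.16010011] [-0.08884684  0.00119491 -0.0028727 ]
```

View pics/w12.png

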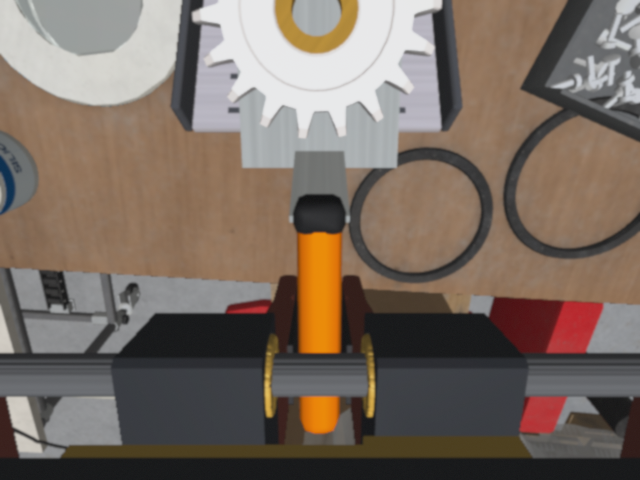

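View pics/s12.png

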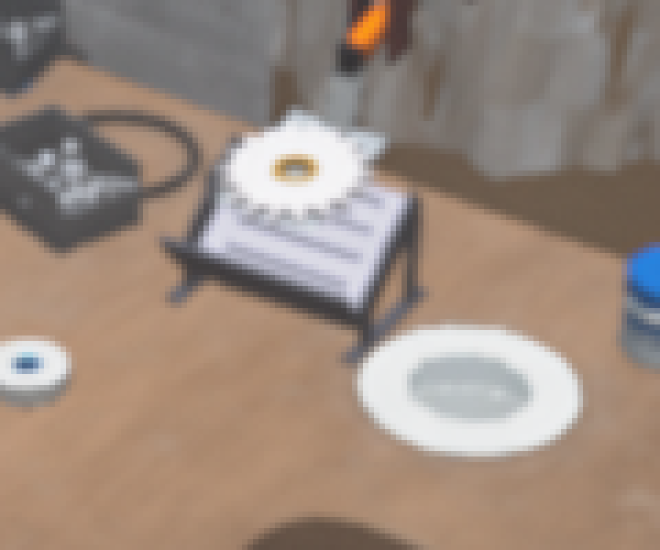

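Run:
```python
from h import *
s=ctrl.read_state()
for px in((130,240),(130,410)):
    c=world('wrist',px,st=s,z=77);print(c.round(1),'own x',((c-F_)@D_+55).round(1))
for px,z in(((105,181),91),((105,455),91)):
    c=world('wrist',px,st=s,z=z);print('cheek',c.round(1),'lat',((c-F_)@np.array([D_[1],-D_[0],0])).round(1))
p,q=rd();pp,qq=p,q
for th,cc,e in((.24,4,10),(.40,4,8),(.663,3,5)):
    P,Q,T=rackpose(th,cc,e,2);d=qq.inv().apply(P-pp);print('shift',d.round(1),'rot',(qq.inv()*Q).as_rotvec().round(3));pp,qq=P,Q
```

```text
[ 600.4 -248.2   77. ] own x -16.8
[ 685.7 -242.5   77. ] own x -17.1
cheek [ 576.1 -236.7   91. ] lat -61.6
cheek [ 701.3 -228.4   91. ] lat 63.9
t 19.37 p [ 644.7 -307.1  149.6] F [-0.3 -0.4 -2.7] T [-0.01 -0.1  -0.  ] w 15.8 xang 0.0659 pitch_nosedown 0.1514 roll -0.0001 TIP [ 634.6 -155.1   87.2] L -474.6 lat -46.0
shift [ 0.2 -6.3 13.5] rot [-0.089  0.001 -0.004]
shift [  0.   -4.2 -11.3] rot [-0.16  0.   -0.  ]
shift [  0.  -12.4 -17.1] rot [-0.263 -0.     0.   ]
```

Request:
jog_arm --rows '[{"claw": 1,"xyz": [0,-1.2,2.7],"rot": [-0.018,0,0]},{"claw": 1,"xyz": [0,-1.2,2.7],"rot": [-0.018,0,0]},{"claw": 1,"xyz": [0,-1.2,2.7],"rot": [-0.018,0,-0.001]},{"claw": 1,"xyz": [0,-1.2,2.7],"rot": [-0.018,0,-0.001]},{"claw": 1,"xyz": [0,-1.2,2.7],"rot": [-0.018,0,-0.001]},{"claw": 1,"xyz": [0,0,0],"rot": [0,0,0]},{"claw": 1,"xyz": [0,0,0],"rot": [0,0,0]}]'

```text
time: 19.95
ee_pos: [644.4, -302.4, 134.7]
tcp_rot: [2.899, 0.103, 0.01]
wrist_force: [-0.1, -0.2, -4.1]
grip_width: 16.0
```

Run:
```python
from h import *
p,q=rd();pp,qq=p,q
for th,cc,e in((.40,4,8),(.663,3,5)):
    P,Q,T=rackpose(th,cc,e,2);d=qq.inv().apply(P-pp);print('shift',d.round(1),'rot',(qq.inv()*Q).as_rotvec().round(3));pp,qq=P,Q
im,d=vision.snapshot('wrist');save('w13.png',im)
```

```text
t 19.95 p [ 644.4 -302.4  134.7] F [-0.1 -0.2 -4.1] T [ 0.09 -0.1  -0.01] w 16.0 xang 0.0707 pitch_nosedown 0.2411 roll -0.0017 TIP [ 633.9 -156.7   58.9] L -476.1 lat -45.4
shift [  0.1  -3.6 -11.8] rot [-0.159  0.001  0.001]
shift [  0.  -12.4 -17.1] rot [-0.263 -0.     0.   ]
```

View pics/w13.png

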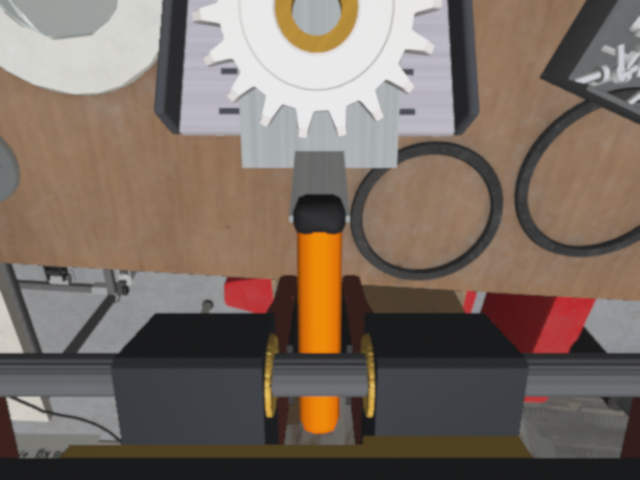

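Request:
jog_arm --rows '[{"claw": 1,"xyz": [0,-0.4,-1.5],"rot": [-0.02,0,0]},{"claw": 1,"xyz": [0,-0.4,-1.5],"rot": [-0.02,0,0]},{"claw": 1,"xyz": [0,-0.4,-1.5],"rot": [-0.02,0,0]},{"claw": 1,"xyz": [0,-0.5,-1.5],"rot": [-0.02,0,0]},{"claw": 1,"xyz": [0,-0.5,-1.5],"rot": [-0.02,0,0]},{"claw": 1,"xyz": [0,-0.5,-1.5],"rot": [-0.02,0,0]},{"claw": 1,"xyz": [0,-0.5,-1.5],"rot": [-0.02,0,0]},{"claw": 1,"xyz": [0,-0.5,-1.3],"rot": [-0.019,0,0]},{"claw": 1,"xyz": [0,0,0],"rot": [0,0,0]}]'

```text
time: 20.75
ee_pos: [644.3, -294.6, 145.0]
tcp_rot: [2.739, 0.098, 0.018]
wrist_force: [0.3, -0.4, -2.4]
grip_width: 15.8
```

Run:
```python
from h import *
p,q=rd();pp,qq=p,q
for th,cc,e in((.53,4,7),(.663,3,5)):
    P,Q,T=rackpose(th,cc,e,2);d=qq.inv().apply(P-pp);print('shift',d.round(1),'rot',(qq.inv()*Q).as_rotvec().round(3));pp,qq=P,Q
im,d=vision.snapshot('wrist');save('w14.png',im)
```

```text
t 20.75 p [ 644.3 -294.6  145. ] F [ 0.3 -0.4 -2.4] T [ 0.29 -0.08  0.05] w 15.8 xang 0.0715 pitch_nosedown 0.4012 roll -0.0011 TIP [ 634.7 -162.7   46.9] L -482.2 lat -46.5
shift [-0.3 -2.9 -9.1] rot [-0.129  0.     0.002]
shift [ 0.  -6.9 -8.6] rot [-0.133 -0.    -0.   ]
```

View pics/w14.png

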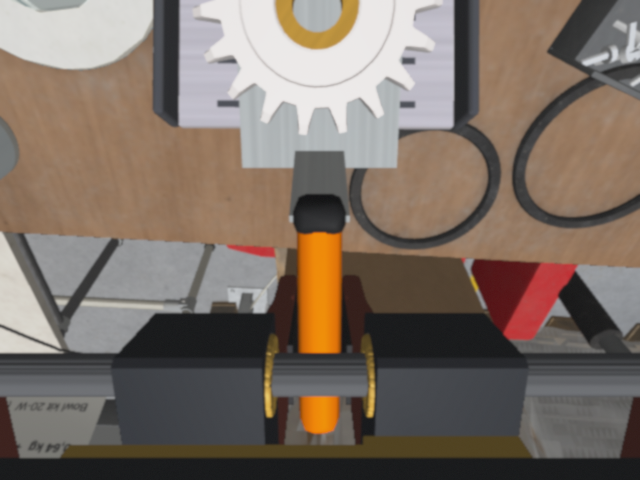

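Request:
jog_arm --rows '[{"claw": 1,"xyz": [0,-0.4,-1.4],"rot": [-0.02,0,0]},{"claw": 1,"xyz": [0,-0.4,-1.4],"rot": [-0.02,0,0]},{"claw": 1,"xyz": [0,-0.4,-1.4],"rot": [-0.02,0,0]},{"claw": 1,"xyz": [0,-0.5,-1.4],"rot": [-0.02,0,0]},{"claw": 1,"xyz": [0,-0.5,-1.4],"rot": [-0.02,0,0]},{"claw": 1,"xyz": [0,-0.5,-1.4],"rot": [-0.02,0,0]},{"claw": 1,"xyz": [0,-0.2,-0.7],"rot": [-0.01,0,0]},{"claw": 1,"xyz": [0,0,0],"rot": [0,0,0]}]'

```text
time: 21.47
ee_pos: [643.7, -288.4, 151.8]
tcp_rot: [2.609, 0.093, 0.023]
wrist_force: [-0.0, 0.1, -1.5]
grip_width: 15.6
```

Run:
```python
from h import *
p,q=rd();pp,qq=p,q
for th,cc,e in((.663,3,5),(.663,1.5,5)):
    P,Q,T=rackpose(th,cc,e,2);d=qq.inv().apply(P-pp);print('shift',d.round(1),'rot',(qq.inv()*Q).as_rotvec().round(3));pp,qq=P,Q
im,d=vision.snapshot('wrist');save('w15.png',im)
im,_=vision.snapshot('scene');save('s15.png',cv2.resize(im[150:250,300:420],None,fx=5.5,fy=5.5,interpolation=3))
```

```text
t 21.47 p [ 643.7 -288.4  151.8] F [-0.   0.1 -1.5] T [ 0.53 -0.02 -0.04] w 15.6 xang 0.0711 pitch_nosedown 0.5306 roll -0.0014 TIP [ 635.1 -170.3   37.4] L -489.7 lat -47.3
shift [-0.1 -6.7 -9.1] rot [-0.132  0.001  0.002]
shift [0.  0.  1.5] rot [0. 0. 0.]
```

View pics/w15.png

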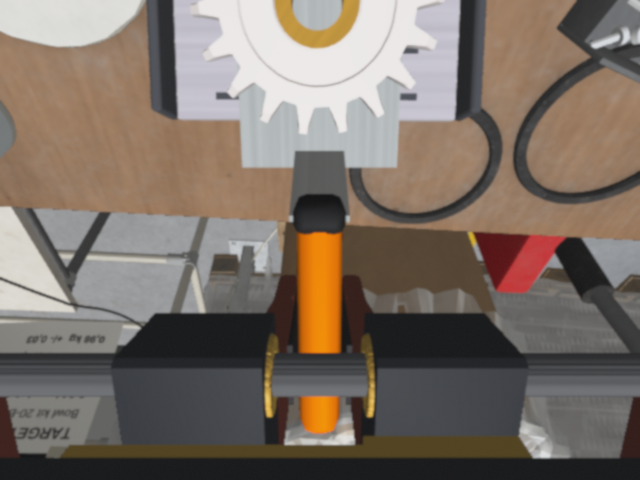

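View pics/s15.png

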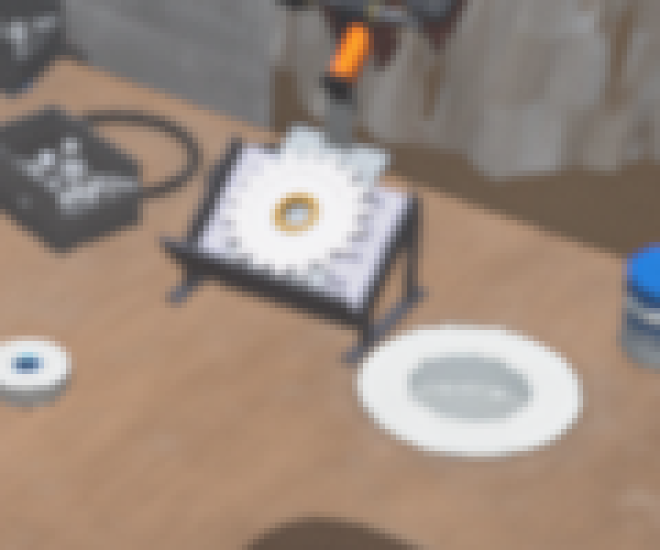

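Request:
jog_arm --rows '[{"claw": 1,"xyz": [0,-0.9,-1.4],"rot": [-0.02,0,0]},{"claw": 1,"xyz": [0,-0.9,-1.4],"rot": [-0.02,0,0]},{"claw": 1,"xyz": [0,-0.9,-1.4],"rot": [-0.02,0,0]},{"claw": 1,"xyz": [0,-0.9,-1.4],"rot": [-0.02,0,0]},{"claw": 1,"xyz": [0,-0.9,-1.4],"rot": [-0.02,0,0]},{"claw": 1,"xyz": [0,-0.9,-1.4],"rot": [-0.02,0,0]},{"claw": 1,"xyz": [0,-0.5,-0.6],"rot": [-0.012,0,0]},{"claw": 1,"xyz": [0,0,0],"rot": [0,0,0]},{"claw": 1,"xyz": [0,0,0],"rot": [0,0,0]}]'

```text
time: 22.32
ee_pos: [642.8, -279.3, 155.9]
tcp_rot: [2.478, 0.088, 0.028]
wrist_force: [-0.7, -0.2, -2.9]
grip_width: 15.8
```

Run:
```python
from h import *
p,q=rd();pp,qq=p,q
for th,cc,e in((.663,0,5),):
    P,Q,T=rackpose(th,cc,e,2);d=qq.inv().apply(P-pp);print('shift',d.round(1),'rot',(qq.inv()*Q).as_rotvec().round(3));pp,qq=P,Q
im,d=vision.snapshot('wrist');save('w16.png',im)
```

```text
t 22.32 p [ 642.8 -279.3  155.9] F [-0.7 -0.2 -2.9] T [ 0.66 -0.05  0.05] w 15.8 xang 0.0701 pitch_nosedown 0.6621 roll -0.0015 TIP [ 635.4 -177.2   27. ] L -496.6 lat -48.0
shift [ 0.1 -0.8  2. ] rot [-0.001  0.001  0.001]
```

View pics/w16.png

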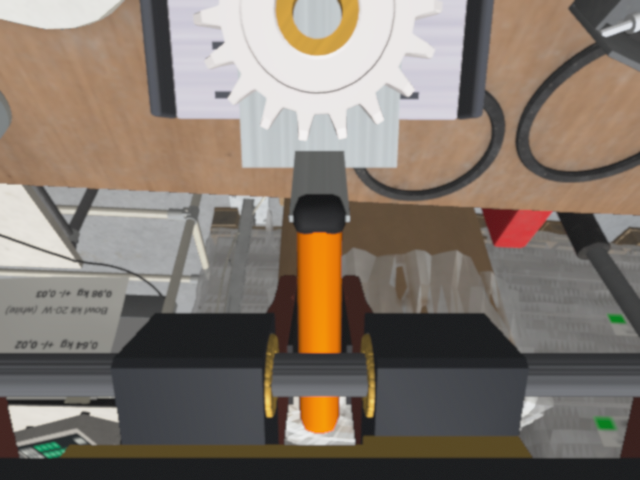

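Request:
jog_arm --rows '[{"claw": 1,"xyz": [0,0,1],"rot": [0,0,0]},{"claw": 1,"xyz": [0,3,0],"rot": [0,0,0]},{"claw": 1,"xyz": [0,5,0],"rot": [0,0,0]},{"claw": 1,"xyz": [0,6,0],"rot": [0,0,0]},{"claw": 1,"xyz": [0,6,0],"rot": [0,0,0]},{"claw": 1,"xyz": [0,4,0],"rot": [0,0,0]},{"claw": 1,"xyz": [0,0,0],"rot": [0,0,0]}]'

```text
time: 22.95
ee_pos: [644.0, -301.0, 171.4]
tcp_rot: [2.477, 0.084, 0.029]
wrist_force: [-0.2, -0.7, -1.4]
grip_width: 15.9
```

Run:
```python
from h import *
p,q=rd()
im,d=vision.snapshot('wrist');save('w17.png',im)
im,_=vision.snapshot('scene');save('s17.png',cv2.resize(im[150:250,300:420],None,fx=5.5,fy=5.5,interpolation=3))
```

```text
t 22.95 p [ 644.  -301.   171.4] F [-0.2 -0.7 -1.4] T [ 0.45 -0.05  0.05] w 15.9 xang 0.0675 pitch_nosedown 0.6633 roll 0.0002 TIP [ 637.2 -199.    42.3] L -518.3 lat -51.0
```

View pics/w17.png

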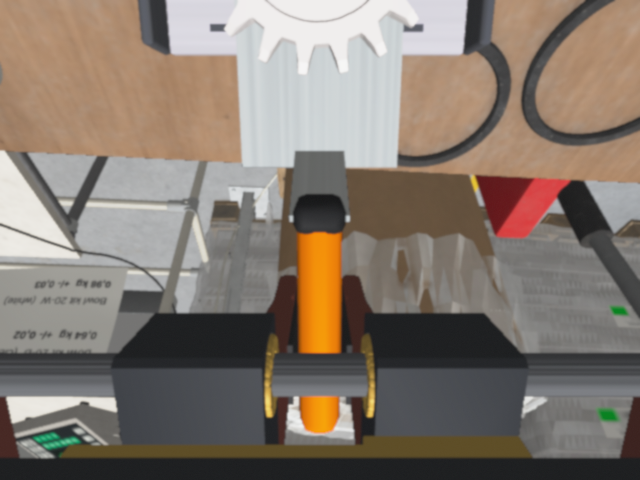

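View pics/s17.png

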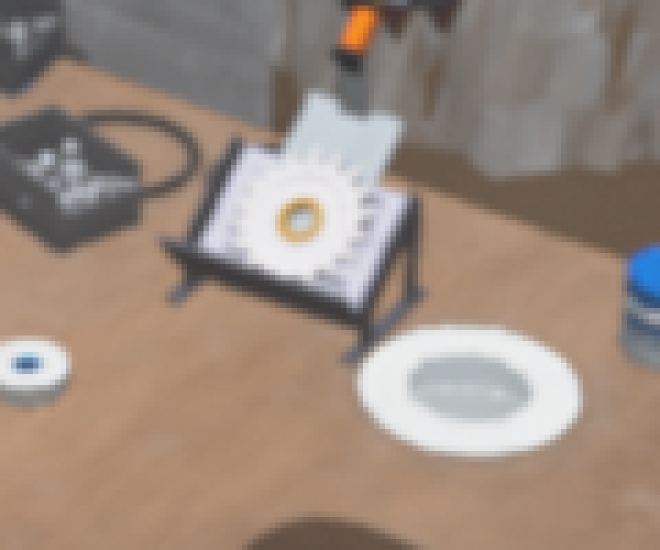

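Request:
jog_arm --rows '[{"claw": 1,"xyz": [0,5,0],"rot": [0,0,0]},{"claw": 1,"xyz": [0,7,0],"rot": [0,0,0]},{"claw": 1,"xyz": [0,7,0],"rot": [0,0,0]},{"claw": 1,"xyz": [0,7,0],"rot": [0,0,0]},{"claw": 1,"xyz": [0,7,0],"rot": [0,0,0]},{"claw": 1,"xyz": [0,7,0],"rot": [0,0,0]},{"claw": 1,"xyz": [0,7,0],"rot": [0,0,0]},{"claw": 1,"xyz": [0,7,0],"rot": [0,0,0]},{"claw": 1,"xyz": [0,7,0],"rot": [0,0,0]},{"claw": 1,"xyz": [0,0,0],"rot": [0,0,0]}]'

```text
time: 23.88
ee_pos: [647.4, -349.3, 209.1]
tcp_rot: [2.477, 0.084, 0.029]
wrist_force: [0.4, -0.4, -1.6]
grip_width: 15.7
```

Run:
```python
from h import *
p,q=rd()
im,d=vision.snapshot('wrist');save('w18.png',im)
im,_=vision.snapshot('scene');save('s18.png',cv2.resize(im[130:250,300:420],None,fx=5,fy=5,interpolation=3))
```

```text
t 23.88 p [ 647.4 -349.3  209.1] F [ 0.4 -0.4 -1.6] T [ 0.52 -0.04  0.03] w 15.7 xang 0.0675 pitch_nosedown 0.6636 roll 0.0002 TIP [ 640.5 -247.3   80.1] L -566.3 lat -57.1
```

View pics/w18.png

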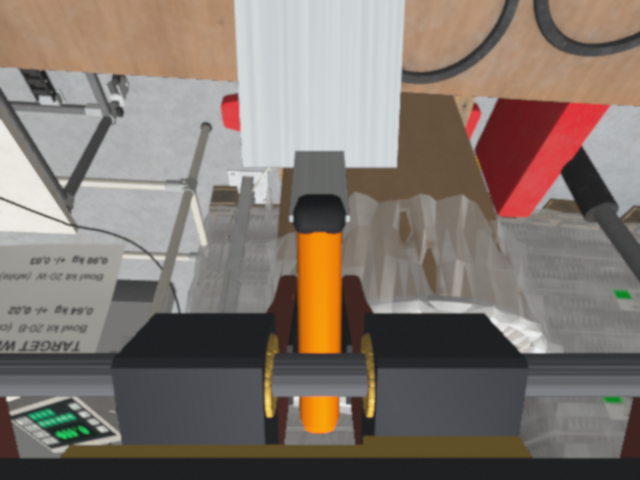

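View pics/s18.png

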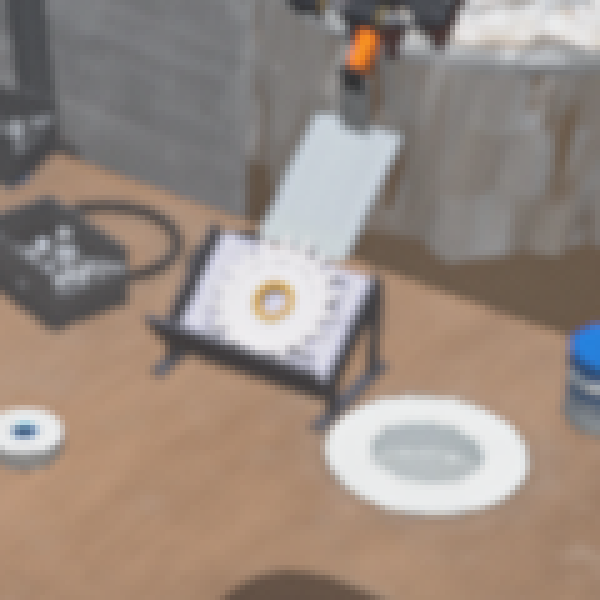

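Request:
jog_arm --rows '[{"claw": 1,"xyz": [0,6,0],"rot": [0,0,0]},{"claw": 1,"xyz": [0,8,0],"rot": [0,0,0]},{"claw": 1,"xyz": [0,8,-1],"rot": [0,0,0]},{"claw": 1,"xyz": [0,5,-8],"rot": [0,0,0]},{"claw": 1,"xyz": [0,2,-15],"rot": [0,0,0]},{"claw": 1,"xyz": [0,0,-18],"rot": [0.02,0,0]},{"claw": 1,"xyz": [0,0,-15],"rot": [0.04,0,0]},{"claw": 1,"xyz": [0,0,-8],"rot": [0.06,0,0]},{"claw": 1,"xyz": [0,0,0],"rot": [0,0,0]}]'

```text
time: 24.73
ee_pos: [647.9, -330.7, 282.3]
tcp_rot: [2.599, 0.088, 0.032]
wrist_force: [0.1, -1.2, -1.0]
grip_width: 15.7
```

Run:
```python
from h import *
p,q=rd()
im,d=vision.snapshot('top');save('t19.png',cv2.resize(im[155:245,330:480],None,fx=5,fy=5,interpolation=3));np.save('t19.npy',d);np.save('t19im.npy',im)
im,d=vision.snapshot('scene');save('s19.png',cv2.resize(im[130:250,300:420],None,fx=5,fy=5,interpolation=3))
```

```text
t 24.73 p [ 647.9 -330.7  282.3] F [ 0.1 -1.2 -1. ] T [ 0.42 -0.14  0.02] w 15.7 xang 0.0694 pitch_nosedown 0.5416 roll 0.0056 TIP [ 640.4 -213.8  166.6] L -532.8 lat -55.1
```

View pics/t19.png

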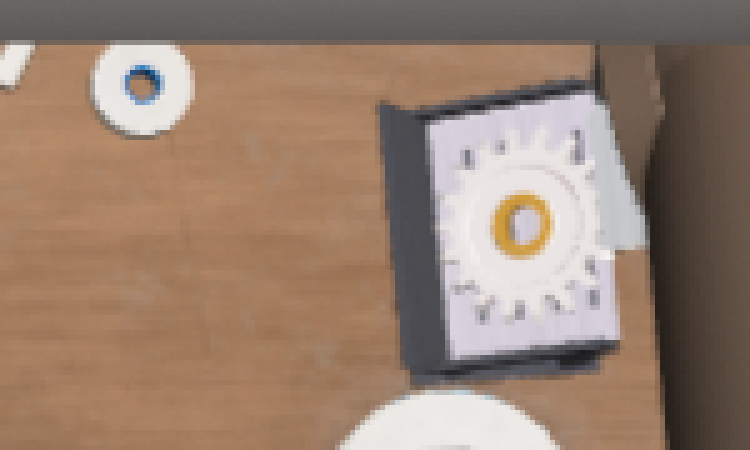

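View pics/s19.png

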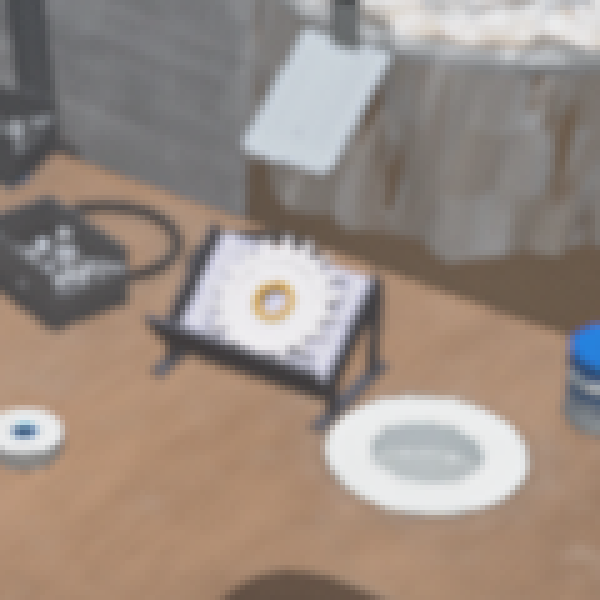

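Run:
```python
from h import *
seat=rackpt(55-50*np.cos(np.radians(38))+4*np.sin(np.radians(38)),22+50*np.sin(np.radians(38))+4*np.cos(np.radians(38)))
c=world('top',(155+226/5,330+522/5),z=seat[2]+3);print('seat',seat,'gear c',c)
d=np.load('t19.npy')
P=[]
for r in range(182,216):
    for cc in range(420,448):
        if np.hypot(r-200.2,cc-434.4)<17 and np.hypot(r-200.2,cc-434.4)>7: P.append(world('top',(r,cc),depth=d[r,cc]))
P=np.array(P);A=np.c_[P[:,:2],np.ones(len(P))];g=np.ones(len(P),bool)
for _ in range(4): k=np.linalg.lstsq(A[g],P[g,2],rcond=None)[0];g=abs(P[:,2]-A@k)<8
bed=lambda x,y:.0512*x-.7793*y-146.4
print('slope',np.degrees(np.arctan(np.hypot(*k[:2]))),g.mean(),'normal offset of top from bed',(k@[c[0],c[1],1]-bed(c[0],c[1]))*np.cos(np.radians(38)))
p,q=rd()
a,b=plan(p,q,[610,-180,230],tooldown(.087),9,1)
a,b=plan(a,b,[588,-52.5,60],tooldown(.087),9,1)
```

```text
seat [ 636.08577364 -210.74727431   55.93511678] gear c [ 635.63286494 -209.5487924    58.93511678]
slope 30.583503171180904 0.8269525267993875 normal offset of top from bed 8.223710652758582
t 24.83 p [ 646.5 -331.1  278.6] F [ 0.1 -0.4 -1.5] T [ 0.57 -0.06 -0.  ] w 15.9 xang 0.0686 pitch_nosedown 0.5442 roll 0.001 TIP [ 638.6 -214.6  162.7] L -533.7 lat -53.3
[{"claw": 1, "xyz": [-2.9, -17.4, -4.2], "rot": [0.0605, 0.0004, -0.002]}, {"claw": 1, "xyz": [-2.9, -17.6, -3.1], "rot": [0.0604, 0.0005, -0.0021]}, {"claw": 1, "xyz": [-2.8, -17.7, -2.1], "rot": [0.0605, 0.0004, -0.002]}, {"claw": 1, "xyz": [-2.8, -17.9, -1.0], "rot": [0.0604, 0.0005, -0.002]}, {"claw": 1, "xyz": [-2.7, -17.9, 0.1], "rot": [0.0605, 0.0004, -0.002]}, {"claw": 1, "xyz": [-2.8, -17.8, 1.1], "rot": [0.0605, 0.0005, -0.0021]}, {"claw": 1, "xyz": [-2.6, -17.8, 2.3], "rot": [0.0604, 0.0004, -0.002]}, {"claw": 1, "xyz": [-2.7, -17.6, 3.3], "rot": [0.0605, 0.0005, -0.002]}, {"claw": 1, "xyz": [-2.6, -17.4, 4.3], "rot": [0.0605, 0.0004, -0.002]}] 
end [ 610. -180.  230.] [-3.1386e+00 -1.3650e-01  1.0000e-04]
[{"claw": 1, "xyz": [-1.2, -14.3, 18.9], "rot": [-0.0, 0.0, -0.0]}, {"claw": 1, "xyz": [-1.2, -14.3, 18.9], "rot": [-0.0, 0.0, -0.0]}, {"claw": 1, "xyz": [-1.2, -14.4, 18.9], "rot": [-0.0, 0.0, -0.0]}, {"claw": 1, "xyz": [-1.2, -14.3, 18.9], "rot": [-0.0, 0.0, -0.0]}, {"claw": 1, "xyz": [-1.2, -14.3, 18.9], "rot": [-0.0, 0.0, -0.0]}, {"claw": 1, "xyz": [-1.2, -14.3, 18.9], "rot": [-0.0, 0.0, -0.0]}, {"claw": 1, "xyz": [-1.2, -14.3, 18.9], "rot": [-0.0, 0.0, -0.0]}, {"claw": 1, "xyz": [-1.2, -14.4, 18.9], "rot": [-0.0, 0.0, -0.0]}, {"claw": 1, "xyz": [-1.2, -14.3, 18.8], "rot": [-0.0, 0.0, -0.0]}] 
end [588.  -52.5  60. ] [-3.1386e+00 -1.3650e-01  1.0000e-04]
```

Request:
jog_arm --rows '[{"claw": 1,"xyz": [-3,-17,-4],"rot": [0.06,0,-0.002]},{"claw": 1,"xyz": [-3,-18,-3],"rot": [0.06,0,-0.002]},{"claw": 1,"xyz": [-3,-18,-2],"rot": [0.06,0,-0.002]},{"claw": 1,"xyz": [-3,-18,-1],"rot": [0.06,0,-0.002]},{"claw": 1,"xyz": [-3,-18,0],"rot": [0.06,0,-0.002]},{"claw": 1,"xyz": [-3,-18,1],"rot": [0.06,0,-0.002]},{"claw": 1,"xyz": [-3,-18,2],"rot": [0.06,0,-0.002]},{"claw": 1,"xyz": [-3,-18,3],"rot": [0.06,0,-0.002]},{"claw": 1,"xyz": [-3,-17,4],"rot": [0.06,0,-0.002]},{"claw": 1,"xyz": [-2,-20,4],"rot": [0,0,0]}]'

```text
time: 25.67
ee_pos: [602.0, -162.4, 223.2]
tcp_rot: [3.137, 0.128, -0.015]
wrist_force: [0.2, -0.3, -1.4]
grip_width: 15.7
```

Run:
```python
from h import *
p,q=rd()
a,b=plan(p,q,[588,-52.5,58],tooldown(.087),10,1)
```

```text
t 25.67 p [ 602.  -162.4  223.2] F [ 0.2 -0.3 -1.4] T [-0.24 -0.18  0.02] w 15.7 xang 0.0813 pitch_nosedown 0.0017 roll -0.0096 TIP [588.7  -3.  184.1] L -325.3 lat 8.6
[{"claw": 1, "xyz": [-0.3, -11.1, 16.5], "rot": [0.0002, 0.001, -0.0006]}, {"claw": 1, "xyz": [-0.4, -11.1, 16.5], "rot": [0.0001, 0.0009, -0.0005]}, {"claw": 1, "xyz": [-0.4, -11.1, 16.5], "rot": [0.0002, 0.001, -0.0006]}, {"claw": 1, "xyz": [-0.3, -11.1, 16.5], "rot": [0.0002, 0.001, -0.0006]}, {"claw": 1, "xyz": [-0.4, -11.1, 16.5], "rot": [0.0001, 0.0009, -0.0005]}, {"claw": 1, "xyz": [-0.4, -11.0, 16.5], "rot": [0.0002, 0.001, -0.0006]}, {"claw": 1, "xyz": [-0.4, -11.1, 16.5], "rot": [0.0002, 0.0009, -0.0006]}, {"claw": 1, "xyz": [-0.4, -11.1, 16.6], "rot": [0.0001, 0.001, -0.0005]}, {"claw": 1, "xyz": [-0.5, -11.1, 16.5], "rot": [0.0002, 0.001, -0.0006]}, {"claw": 1, "xyz": [-0.4, -11.0, 16.5], "rot": [0.0002, 0.0009, -0.0006]}] 
end [588.  -52.5  58. ] [-3.1386e+00 -1.3670e-01  1.0000e-04]
```

Request:
jog_arm --rows '[{"claw": 1,"xyz": [0,-13,18],"rot": [0,0.001,-0.0006]},{"claw": 1,"xyz": [0,-13,18],"rot": [0,0.001,-0.0006]},{"claw": 1,"xyz": [0,-13,18],"rot": [0,0.001,-0.0006]},{"claw": 1,"xyz": [-1,-13,18],"rot": [0,0.001,-0.0006]},{"claw": 1,"xyz": [-1,-13,18],"rot": [0,0.001,-0.0006]},{"claw": 1,"xyz": [-1,-12,18],"rot": [0,0.001,-0.0006]},{"claw": 1,"xyz": [-1,-12,18],"rot": [0,0.001,-0.0006]},{"claw": 1,"xyz": [0,-11,16],"rot": [0,0.001,-0.0006]},{"claw": 1,"xyz": [0,-6,10],"rot": [0,0.001,-0.0006]},{"claw": 1,"xyz": [0,0,0],"rot": [0,0,0]}]'

```text
time: 26.5
ee_pos: [587.7, -52.4, 70.1]
tcp_rot: [3.136, 0.149, -0.003]
wrist_force: [-0.8, 0.2, -1.2]
grip_width: 15.8
```

Request:
jog_arm --rows '[{"claw": 1,"xyz": [0,0,0],"rot": [0,0,0]},{"claw": 1,"xyz": [0,0,0],"rot": [0,0,0]}]'

```text
time: 26.67
ee_pos: [590.5, -55.2, 73.6]
tcp_rot: [3.135, 0.143, 0.006]
wrist_force: [-0.2, 0.2, -1.1]
grip_width: 16.2
```

Run:
```python
from h import *
p,q=rd()
print(q.inv().apply(np.array([588,-52.5,38.75])-p),(q.inv()*tooldown(.087)).as_rotvec())
```

```text
t 26.67 p [590.5 -55.2  73.6] F [-0.2  0.2 -1.1] T [-0.16 -0.13  0.01] w 16.2 xang 0.0915 pitch_nosedown 0.0031 roll 0.0037 TIP [576.  104.   34.3] L -219.2 lat 27.3
[-2.37466541 -3.00890536 34.78317287] [ 0.00310836 -0.00375545  0.00445736]
```

Request:
jog_arm --rows '[{"claw": 1,"xyz": [-1,-1,8],"rot": [0.001,-0.001,0]},{"claw": 1,"xyz": [-1,-1,8],"rot": [0.001,-0.001,0]},{"claw": 1,"xyz": [0,-1,7],"rot": [0.001,-0.002,0]},{"claw": 1,"xyz": [0,0,5],"rot": [0,0,0]},{"claw": 1,"xyz": [0,0,3],"rot": [0,0,0]},{"claw": 1,"xyz": [0,0,1],"rot": [0,0,0]},{"claw": 1,"xyz": [0,0,0],"rot": [0,0,0]},{"claw": 1,"xyz": [0,0,0],"rot": [0,0,0]}]'

```text
time: 27.33
ee_pos: [588.0, -51.5, 41.1]
tcp_rot: [-3.137, -0.144, 0.001]
wrist_force: [-1.0, -0.6, -1.7]
grip_width: 15.8
```

Run:
```python
from h import *
p,q=rd()
print(q.inv().apply(np.array([588,-52.5,38.75])-p),(q.inv()*tooldown(.087)).as_rotvec())
```

```text
t 27.33 p [588.  -51.5  41.1] F [-1.  -0.6 -1.7] T [-0.16 -0.06 -0.01] w 15.8 xang 0.092 pitch_nosedown -0.0009 roll -0.0006 TIP [573.3 107.8   2.5] L -215.6 lat 30.3
[-0.06769038  0.96908774  2.3082102 ] [-0.0009203   0.00064827  0.00499879]
```

Request:
jog_arm --rows '[{"claw": 1,"xyz": [0,0,1.2],"rot": [0,0,0]},{"claw": 1,"xyz": [0,0,0.8],"rot": [0,0,0]},{"claw": 1,"xyz": [0,0,0],"rot": [0,0,0]},{"claw": 1,"xyz": [0,0,0],"rot": [0,0,0]}]'

```text
time: 27.67
ee_pos: [587.9, -51.6, 39.1]
tcp_rot: [-3.137, -0.144, 0.001]
wrist_force: [0.3, 0.3, -1.5]
grip_width: 16.2
```

Request:
jog_arm --rows '[{"claw": 1,"xyz": [0,0,0.5],"rot": [0,0,0]},{"claw": 1,"xyz": [0,0,0],"rot": [0,0,0]},{"claw": 1,"xyz": [0,0,0],"rot": [0,0,0]}]'

```text
time: 27.92
ee_pos: [587.9, -51.6, 38.6]
tcp_rot: [-3.137, -0.144, 0.001]
wrist_force: [0.4, 0.3, -1.6]
grip_width: 15.7
```

Run:
```python
from h import *
rd()
```

```text
t 27.92 p [587.9 -51.6  38.6] F [ 0.4  0.3 -1.6] T [-0.14 -0.15  0.02] w 15.7 xang 0.0919 pitch_nosedown -0.0009 roll -0.0006 TIP [573.2 107.8  -0. ] L -215.6 lat 30.3
```

Request:
jog_arm --rows '[{"claw": 1,"xyz": [0,0,0.5],"rot": [0,0,0]},{"claw": 1,"xyz": [0,0,0],"rot": [0,0,0]},{"claw": 1,"xyz": [0,0,0],"rot": [0,0,0]}]'

```text
time: 28.17
ee_pos: [588.0, -51.7, 38.4]
tcp_rot: [-3.138, -0.144, 0.001]
wrist_force: [-2.4, -1.0, 4.1]
grip_width: 15.9
```

Request:
jog_arm --rows '[{"claw": 1,"xyz": [0,0,0.5],"rot": [0,0,0]},{"claw": 1,"xyz": [0,0,0],"rot": [0,0,0]},{"claw": 1,"xyz": [0,0,0],"rot": [0,0,0]}]'

```text
time: 28.42
ee_pos: [588.1, -51.9, 38.0]
tcp_rot: [-3.138, -0.144, 0.001]
wrist_force: [-1.6, -2.0, 7.5]
grip_width: 16.0
```

Run:
```python
from h import *
rd()
```

```text
t 28.42 p [588.1 -51.9  38. ] F [-1.6 -2.   7.5] T [-0.14  0.39  0.07] w 16.0 xang 0.0916 pitch_nosedown -0.0004 roll -0.0003 TIP [573.4 107.4  -0.7] L -216.0 lat 30.1
```

The blade is firmly on the bench. I'll back off slightly and release.

Request:
jog_arm --rows '[{"claw": 1,"xyz": [0,0,-0.6],"rot": [0,0,0]},{"claw": 0.7,"xyz": [0,0,0],"rot": [0,0,0]},{"claw": 0.5,"xyz": [0,0,0],"rot": [0,0,0]},{"claw": 0.2,"xyz": [0,0,0],"rot": [0,0,0]},{"claw": 0,"xyz": [0,0,0],"rot": [0,0,0]},{"claw": 0,"xyz": [0,0,0],"rot": [0,0,0]},{"claw": 0,"xyz": [0,0,0],"rot": [0,0,0]},{"claw": 0,"xyz": [0,0,0],"rot": [0,0,0]}]'

```text
time: 29.08
ee_pos: [587.8, -51.6, 38.0]
tcp_rot: [-3.137, -0.144, 0.001]
wrist_force: [-0.0, -0.2, -0.6]
grip_width: 59.1
```

Request:
jog_arm --rows '[{"claw": 0,"xyz": [0,0,-8],"rot": [0,0,0]},{"claw": 0,"xyz": [0,0,-20],"rot": [0,0,0]},{"claw": 0,"xyz": [0,0,-30],"rot": [0,0,0]},{"claw": 0,"xyz": [0,0,-35],"rot": [0,0,0]},{"claw": 0,"xyz": [0,0,-35],"rot": [0,0,0]},{"claw": 0,"xyz": [0,0,-35],"rot": [0,0,0]},{"claw": 0,"xyz": [0,0,-35],"rot": [0,0,0]},{"claw": 0,"xyz": [0,5,-25],"rot": [0,0,0]},{"claw": 0,"xyz": [0,0,0],"rot": [0,0,0]},{"claw": 0,"xyz": [0,0,0],"rot": [0,0,0]}]'

```text
time: 29.92
ee_pos: [589.1, -57.0, 263.2]
tcp_rot: [-3.138, -0.144, -0.004]
wrist_force: [0.3, -0.6, -0.9]
grip_width: 88.0
```

Request:
jog_arm --rows '[{"claw": 0,"xyz": [0,15,-5],"rot": [0,0,0]},{"claw": 0,"xyz": [0,20,-5],"rot": [0,0,0]},{"claw": 0,"xyz": [0,25,-5],"rot": [0,0,0]},{"claw": 0,"xyz": [0,25,-5],"rot": [0,0,0]},{"claw": 0,"xyz": [0,20,-5],"rot": [0,0,0]},{"claw": 0,"xyz": [0,10,0],"rot": [0,0,0]},{"claw": 0,"xyz": [0,0,0],"rot": [0,0,0]},{"claw": 0,"xyz": [0,0,0],"rot": [0,0,0]},{"claw": 0,"xyz": [0,0,0],"rot": [0,0,0]}]'

```text
time: 30.67
ee_pos: [598.8, -169.2, 285.1]
tcp_rot: [-3.136, -0.147, 0.003]
wrist_force: [-0.4, -0.6, 0.0]
grip_width: 87.7
```

Run:
```python
from h import *
rd()
s=ctrl.read_state();im,d=vision.snapshot('wrist');save('w20.png',im);np.savez('w20.npz',im=im,d=d,p=s['ee_pos'],r=s['tcp_rot'])
im,_=vision.snapshot('scene');save('s20.png',cv2.resize(im[150:370,180:440],None,fx=3,fy=3,interpolation=3)[:600])
```

```text
t 30.67 p [ 598.8 -169.2  285.1] F [-0.4 -0.6  0. ] T [-0.03 -0.11  0.01] w 87.7 xang 0.094 pitch_nosedown -0.0025 roll -0.002 TIP [583.7  -9.8 246.7] L -332.4 lat 13.1
```

View pics/w20.png

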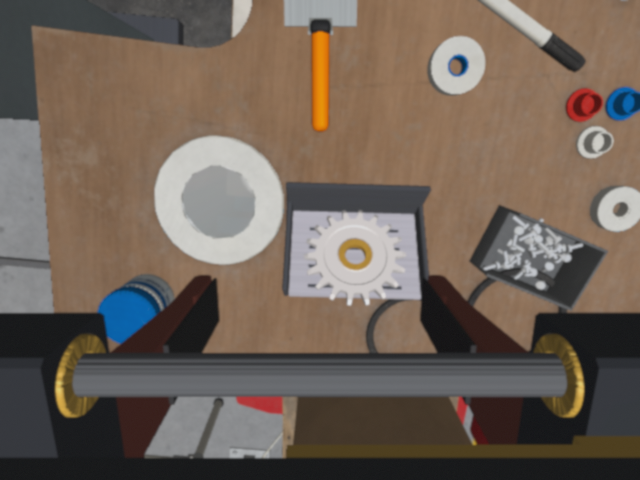

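View pics/s20.png

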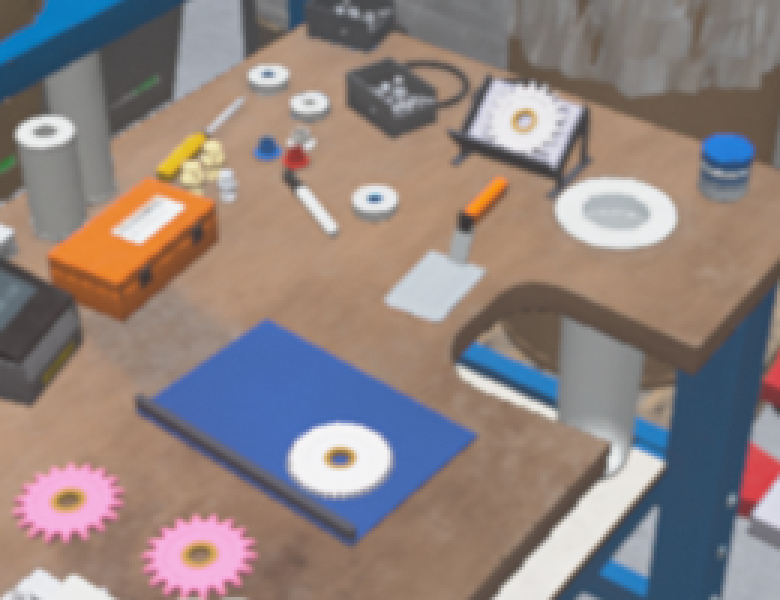

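Run:
```python
from h import *
f=np.load('w20.npz');im=f['im'];d=f['d'];st=dict(ee_pos=f['p'],tcp_rot=f['r'])
W=lambda r,c,z=None: world('wrist',(r,c),st=st,depth=d[int(r),int(c)]) if z is None else world('wrist',(r,c),st=st,z=z)
def fit(P):
    g=np.ones(len(P),bool);A=np.c_[P[:,:2],np.ones(len(P))]
    for _ in range(5): k=np.linalg.lstsq(A[g],P[g,2],rcond=None)[0];g=abs(P[:,2]-A@k)<5
    return k,g.mean()
cr,cc=255,355
kg,n=fit(np.array([W(r,c) for r in range(215,296) for c in range(310,400) if 20<np.hypot(r-cr,c-cc)<34]))
kb,m=fit(np.array([W(r,c) for r in range(215,296,2) for c in range(296,416,2) if (c<303 or c>407)]))
for nm,k in(('gear',kg),('bed',kb)): print(nm,k,'slope',np.degrees(np.arctan(np.hypot(*k[:2]))))
c=W(254,355,62);print(n,m,'center',c,'offset',[(kg@[c[0],c[1],1]-k@[c[0],c[1],1])*.788 for k in (kb,[.0512,-.7793,-146.4])])
seat=rackpt(18.1,55.9);print('seat',seat,'upslope dist from seat',(c+0-seat-np.array([0,0,0]))@D_)
a=im[175:315,275:440];save('crop20.png',cv2.resize(a,None,fx=4.2,fy=4.2,interpolation=3))
```

```text
gear [ 4.86001203e-02 -7.78879427e-01 -1.35151408e+02] slope 37.968271328203585
bed [ 5.02735390e-02 -7.81161856e-01 -1.46248377e+02] slope 38.05305508665538Traceback (most recent call last):
  File "<stdin>", line 12, in <module>
TypeError: unsupported operand type(s) for @: 'list' and 'list'
```

Run:
```python
from h import *
f=np.load('w20.npz');st=dict(ee_pos=f['p'],tcp_rot=f['r'])
c=world('wrist',(254,355),st=st,z=59);seat=rackpt(18.1,55.9)
print('centre vs seat',(c-seat).round(1))
print(ctrl.hand_in(), ctrl.read_state()['time'])
```

```text
centre vs seat [0.1 3.5 3.1]
the job is handed in; nothing more can be done
the job is handed in; nothing more can be done
```

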